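Chock the reagent bottle and drop the stand's stop

ROBOT

A 7-joint arm with a two-finger parallel gripper is mounted at the origin on the work surface. World frame = base frame: x ahead of the robot, y to its left, z up, the work surface at z = 0. Lengths are in m, angles in rad, forces in N, time in s.
With the tool pointing down it reaches from about 0.4 to 0.85 m from the base axis. Payload 4.5 kg.
Tool frame: the origin (TCP) lies midway between the tips of the shut fingers; the grasp point (between the pads) lies 19 mm behind it; z points along the fingers, y is the direction in which the jaws open and shut (so a half turn about z gives the same grasp; the last joint's range is limited). The gripper opens to 88 mm and grips with 3 to 60 N. Pads are 18 mm wide; open, the fingers measure 123 mm over their backs; the gripper's body (75 mm by 187 mm) begins 45 mm behind the grasp point.
Start: joints at [-1.302, 0.689, -0.195, 1.565, 0.157, 0.902, -0.215], TCP at [0.145, 0.608, 0.239] pointing down, gripper open.
Joint ranges: [-3.01, 3.01], [-0.46, 2.08], [-1.47, 1.51], [0.13, 2.56], [-1, 4.14], [0.04, 2.09], [-2.66, 2.66]. Speed limits (rad/s): [2.57, 2.57, 3.14, 3.14, 3.14, 3.14, 3.14].

INTERFACE

Orientations are given as a unit quaternion [x, y, z, w].
In Python, from plant import r gives the robot as it stands. The module is installed in compiled form; this text tells all that it offers.
- The arm moves only by the tool carry_out, never from a script. Its argument "commands" is a list of rows, each a list of 6 numbers: the shift along the tool's x, y, z in m, then the turn, a rotation vector about the tool's x, y, z in degrees. In form: [[dx, dy, dz, wx, wy, wz], ...]. A call has 1 to 12 rows; each row is the pose to reach, as a shift and turn from the pose commanded when the call began, along the tool's axes at that moment; what a row does not reach only later rows make up. A row lasts 1/10 s, in which the tool goes at most 50 mm and 8.59 degrees, less where a joint would pass 70% of its speed; a pose out of reach is approached as far as the arm can. A call with a gripper value outside its range is refused whole. "fingers" is the closure in counts, from 0 (fully open) to 255 (shut), set as the call begins (left out, the last holds). The fingers move at their own pace and stop on an object; "grip_force" is the grip in N (left out, the last holds). Time passes only in rows, so rows that repeat a pose let the fingers close. It gives the time, the measured TCP pose, the force and the opening at its end, in the units of the state.
- r.get_state(): the state, without advancing time (a new reading comes with each control period).
- r.snapshot(name): name is "scene" or "top" or "wrist"; returns a dict with "img" (384x512x3 uint8, blue, green, red), "intrinsics" (3x3 intrinsics, pixels), "extrinsics" (4x4, takes a point from camera to world coordinates); the wrist camera has in their place "tool_from_camera" (4x4, takes a point from camera to tool coordinates, whose origin is the TCP and whose axes are the flange's). Camera axes: x right, y down, z forward; pixel columns grow to the right and rows downward; lengths in m; the calibration is good to about 2 mm. The wrist camera is an equidistant fisheye: a pixel r from the principal point sees the ray r / f radians off the axis. A picture is of the moment at which its call begins: read the wrist's pose just before it. There is no depth.
- r.finish_job(): hands the job in, once; it reports no verdict.
Trained networks look in a picture, given as the dict that the camera call returned (one of the last four; its "shot" number tells which), for a name from the list of things; names that differ only in an ending like _2 or _b are one class to them, and where a whole thing is asked for, a point or a joint stands for the part that bears it (a point fixed in the world has none). Each returns a list of dicts, best first, with "p" (0 to 1); they miss things now and then, are a little off and sometimes report something else, mostly with a low value. They report only what shows in the picture. A call takes as long as a camera call. They do not tell look-alikes from the thing itself.
- r.spot_in(picture, label): "xyz" ([x, y, z] in m, in world coordinates, good to about 4 mm: the middle of the surface that is visible of it).
- r.spot_point(picture, label): "xyz" ([x, y, z] in m, in world coordinates, good to about 4 mm: a listed point, or the origin of a listed thing).
The state is a dict: "clock": time; "q": joint angles; "qd": joint speeds; "joint_torque": joint torques, N m; "tool_pos": TCP position; "eef_rot": TCP orientation; "contact_force": force on the tool from outside, world axes, zero at the start; "moment": the same for the moment, N m; "opening": opening from 0.0 (shut) to 1.0 (fully open).
Only numpy, scipy, OpenCV 4.12 (cv2) and the standard library are available. Lean on these libraries where they do the work, as an engineer would, in place of code of your own. Each camera call takes 0.05 s, during which the arm holds its last target.

TASK

The glass reagent bottle lying on the sloping stand is only held by the stand's drop stop. Take the rubber wedge chock from the bench, set it on the deck below the bottle and push it, thin edge first, against the bottle's low side until it has rolled the bottle up and wedged it firmly yet gently against the ledge at the top; only then press the stop's pedal all the way down and leave the bottle resting on the chock. The glass must not be lifted off the deck, pressed hard or touched with the gripper, and the other things on the bench stay where they are.

Things in the scene. Friction and masses are not known exactly. Their poses are not given: they have to be found in the camera images.
- chock: Black rubber wedge chock, 66 mm long (x), 46 wide (y), 36 high, 0.2 kg. Origin: centre of its underside; z up. The thin edge (toe) is at x = +33 mm; a 45 degree face rises from it to the top at x = -3 mm; behind is a full-height block from x = -3 to -33 mm with upright back, to be gripped across its width. Starts base down on the bench, in one of two places near the stand's low end (the plain block in the other).
- toe (a point): Middle of the chock's thin edge, on its underside. Friction of chock on deck is about 0.6. Pushing the chock up the deck with the bottle rolling ahead of it takes about 3 to 5 N (chock alone 1 to 2 N); once the ledge backs the bottle the push rises steeply. About 9 N of push on the chock's back wedges the bottle well. A brief jolt of up to 10 N can come when it first meets the bottle.
- deck: Steel deck of the white sloping stand (fixed to the bench), a plane at 6 degrees. Origin on its top surface, on the middle line, 78 mm above the bench; +x points uphill along the deck, y along the bottle, z square to the deck. It runs from x = -150 mm (low end) to x = +125 mm and is 130 mm wide.
- ledge_line (a point): Point on the deck's middle line (deck x = 70 mm) at the lowest place the ledge can be. The ledge is a rigid steel bar across the upper deck, 46 mm high, 120 wide, clamped by hand: its lower face is 0 to 22 mm uphill of this point; it is not measured and must be felt for.
- bottle: Amber glass bottle on its side across the deck, about 0.8 kg; body a cylinder 80 mm in diameter, 180 long (overhangs the deck by some 25 mm each side), white cap reaching y = +134 mm. Origin on its axis at mid-body; y along the axis (x and z turn as it rolls). It starts leaning on the stop's posts, axis at deck x = 20 mm, 10 to 32 mm short of the ledge.
- bottle_mid (a point): Same point as the bottle's origin. Wedged firmly: the chock presses the bottle with 4 N or more for half a second, possible only when the ledge backs it. Over 11 N endangers the glass. A wedged chock keeps most of its squeeze by friction when let go.
- stop (a joint): Drop stop: 0 = up, two 8 mm posts (deck y = +73 and -73 mm, reaching 49 mm above the deck) hold the bottle's low side; 1.13 rad = fully down. Its hinge runs along the deck's y at deck x = -24 mm, 12 mm under the deck surface. Stiff (about 3 N at the pedal); stays where it is left.
- pedal (a point): Centre of the top of the stop's black pedal, a plate 44 mm long and 34 mm wide beside the deck (deck y = -145 mm), 60 mm from the hinge on the downhill side. At 0 it slants up by 35 degrees away from the hinge; pressed straight down it swings with the stop, through about 65 mm, until 30 degrees below the deck's slope.
- block: Bystander: plain rectangular rubber block, 56 x 44 x 34 mm; not the chock. Origin: centre of its underside.
- jar: Bystander: glass jar with white lid, 68 mm wide, 80 mm high.
- beaker: Bystander: clear beaker, 70 mm wide, 90 mm high.
- washbottle: Bystander: white bottle with blue cap, 60 mm wide, 160 mm high.
- dishes: Bystander: stack of clear dishes, 90 mm wide, 45 mm high.
Mind the look-alikes: they are no part of the job. What is shaped like the chock but green is not meant.

How it is judged:
By the outcome, as a careful person would: the job done as asked, in the order asked, and still so for the second after the job is handed in, with the robot touching nothing.
It also fails if it takes over 67 s, if anything falls off the work surface, if the arm or the gripper's body presses on something with over 40 N, if the wrist force passes 120 N, or if a joint passes its speed limit or range.

## Working session

There is one attempt and no reset: what is moved stays moved. The work goes in short steps, Python scripts to look and compute and a tool call to move; the robot and the scene stay as the last step left them, time stands still between calls to the robot, and variables do not carry over. Pictures are saved under pics/ and viewed, and the job is handed in when it is done.

Besides the shell and the picture viewer there is one more tool, called after "Call:" by a JSON object that holds its "api" and its "payload", one argument or row to a line. carry_out: Moves the arm, as the interface text tells. Its arguments: {"type":"object","properties":{"commands":{"type":"array","items":{"type":"array","items":{"type":"number"}}},"fingers":{"type":"number"},"grip_force":{"type":"number"}},"required":["commands"]}

```bash
mkdir -p pics
cat > h.py <<'E'
import numpy as np, cv2
from scipy.spatial.transform import Rotation as R
from plant import r
def save(p,n): cv2.imwrite('pics/'+n+'.png',p['img'])
E
python3 - <<'E'
from h import *
s=r.get_state(); print({k:np.round(v,3) for k,v in s.items()})
a=r.snapshot('scene');b=r.snapshot('top')
save(a,'scene0');save(b,'top0')
cv2.imwrite('pics/both0.png',np.hstack([a['img'],b['img']])[:, :])
for n,p in (('scene',a),('top',b)):
  print(n,p['intrinsics'].round(1).tolist(),p['extrinsics'].round(4).tolist())
  for l in ['chock','toe','deck','ledge_line','bottle','stop','pedal','block','jar','beaker','washbottle','dishes']:
    print(l,[(np.round(d['xyz'],3).tolist(),round(d['p'],2)) for d in r.spot_point(p,l)[:3]])
E
```

```text
{'clock': np.float64(0.0), 'q': array([-1.302,  0.69 , -0.195,  1.566,  0.157,  0.903, -0.215]), 'qd': array([ 0.   , -0.001, -0.001, -0.001, -0.001,  0.001, -0.   ]), 'joint_torque': array([-0.0000e+00, -5.2756e+01, -1.2670e+00, -1.5342e+01, -5.3000e-02,
        7.0000e-03,  0.0000e+00]), 'tool_pos': array([0.145, 0.607, 0.238]), 'eef_rot': array([ 0.117,  0.993, -0.001, -0.   ]), 'contact_force': array([0.059, 0.06 , 0.407]), 'moment': array([-0.004, -0.035,  0.046]), 'opening': np.float64(0.999)}
scene [[368.6, 0.0, 252.8], [0.0, 368.6, 189.6], [0.0, 0.0, 1.0]] [[-0.5135, 0.6874, -0.5136, 0.9524], [0.858, 0.4057, -0.3149, 0.2838], [-0.0081, -0.6024, -0.7981, 0.8099], [0.0, 0.0, 0.0, 1.0]]
chock [([0.326, 0.302, 0.005], 0.68), ([0.463, 0.312, 0.0], 0.55)]
toe [([0.47, 0.274, -0.001], 0.9), ([0.329, 0.333, -0.001], 0.7)]
deck [([0.575, 0.005, 0.078], 0.59), ([0.648, -0.308, -0.002], 0.59)]
ledge_line [([0.589, -0.074, 0.081], 0.58)]
bottle [([0.584, -0.018, 0.126], 0.98), ([0.635, 0.222, 0.002], 0.73)]Traceback (most recent call last):
  File "<stdin>", line 9, in <module>
ValueError: it knows: beaker, block, bottle, bottle_mid, chock, deck, dishes, jar, ledge_line, pedal, toe, washbottle
```

Run:
```python
from h import *
a=r.snapshot('scene');b=r.snapshot('top')
for n,p in (('scene',a),('top',b)):
  print(n,p['intrinsics'].round(1).tolist(),p['extrinsics'].round(4).tolist())
  for l in ['chock','toe','deck','ledge_line','bottle','pedal','block','jar','beaker','washbottle','dishes']:
    print(l,[(np.round(d['xyz'],3).tolist(),round(d['p'],2)) for d in r.spot_point(p,l)[:3]])
```

```text
scene [[368.6, 0.0, 252.8], [0.0, 368.6, 189.6], [0.0, 0.0, 1.0]] [[-0.5135, 0.6874, -0.5136, 0.9524], [0.858, 0.4057, -0.3149, 0.2838], [-0.0081, -0.6024, -0.7981, 0.8099], [0.0, 0.0, 0.0, 1.0]]
chock [([0.33, 0.3, 0.004], 0.81), ([0.464, 0.312, 0.0], 0.68)]
toe [([0.331, 0.333, -0.002], 0.89), ([0.467, 0.274, -0.001], 0.57)]
deck [([0.577, 0.006, 0.078], 0.84)]
ledge_line [([0.588, -0.071, 0.083], 0.94)]
bottle [([0.584, -0.019, 0.125], 0.83)]
pedal [([0.426, 0.051, 0.097], 0.63), ([0.577, 0.006, 0.078], 0.23)]
block [([0.635, 0.221, 0.003], 0.92)]
jar [([0.526, 0.403, 0.004], 0.88)]
beaker [([0.552, -0.398, 0.001], 0.63)]
washbottle [([0.647, -0.305, -0.002], 0.56)]
dishes [([0.434, -0.276, 0.0], 0.8)]
top [[395.6, 0.0, 253.9], [0.0, 395.6, 188.6], [0.0, 0.0, 1.0]] [[-0.0192, -0.9818, 0.1888, 0.2438], [-0.9998, 0.0172, -0.012, 0.03], [0.0086, -0.189, -0.9819, 1.3105], [0.0, 0.0, 0.0, 1.0]]
chock [([0.466, 0.306, -0.004], 0.73), ([0.332, 0.3, -0.004], 0.52), ([0.59, -0.072, 0.083], 0.46)]
toe [([0.472, 0.269, 0.001], 0.76), ([0.33, 0.332, 0.002], 0.51)]
deck [([0.578, -0.003, 0.083], 0.67)]
ledge_line [([0.592, -0.068, 0.086], 0.61)]
bottle [([0.584, -0.014, 0.12], 0.77)]
pedal [([0.425, 0.05, 0.093], 0.53)]
block [([0.634, 0.221, -0.002], 0.63)]
jar [([0.533, 0.402, 0.002], 0.95), ([0.592, -0.07, 0.085], 0.63)]
beaker [([0.55, -0.397, 0.001], 0.7)]
washbottle [([0.65, -0.306, -0.003], 0.95), ([0.578, -0.001, 0.081], 0.7)]
dishes [([0.44, -0.276, -0.001], 0.69)]
```

View pics/scene0.png

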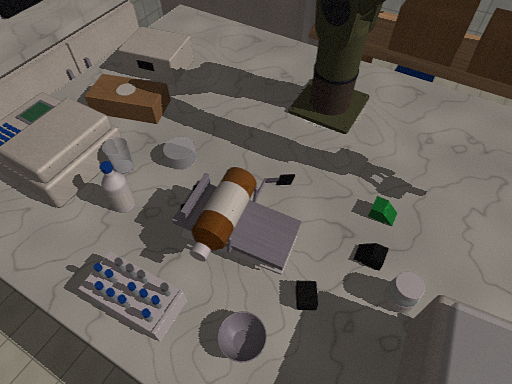

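View pics/top0.png

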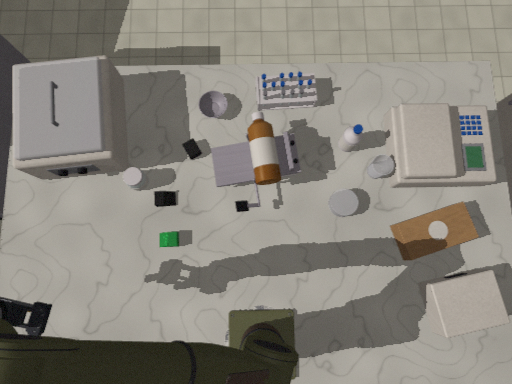

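Run:
```python
from h import *
a=cv2.imread('pics/scene0.png');b=cv2.imread('pics/top0.png')
c=cv2.resize(a[190:320,280:440],None,fx=4,fy=4,interpolation=cv2.INTER_CUBIC)
cv2.imwrite('pics/c1.png',c)
d=cv2.resize(b[90:260,145:305],None,fx=3.5,fy=3.5,interpolation=cv2.INTER_CUBIC)
cv2.imwrite('pics/c2.png',d)
d=cv2.resize(a[155:285,165:315],None,fx=4,fy=4,interpolation=cv2.INTER_CUBIC)
cv2.imwrite('pics/c3.png',d)
```

```text
(no output)
```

View pics/c1.png

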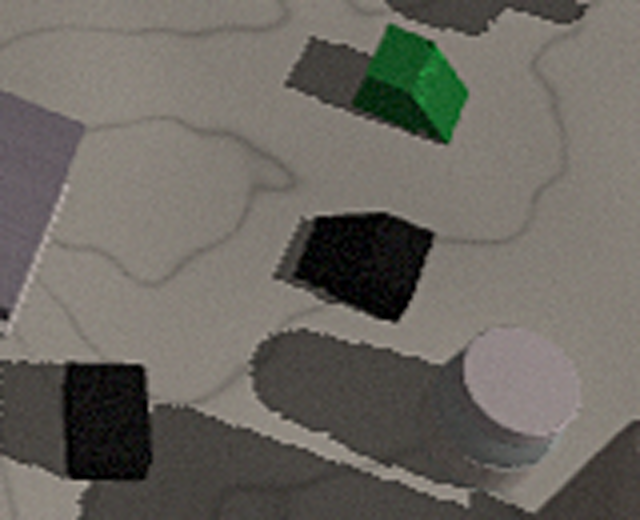

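View pics/c2.png

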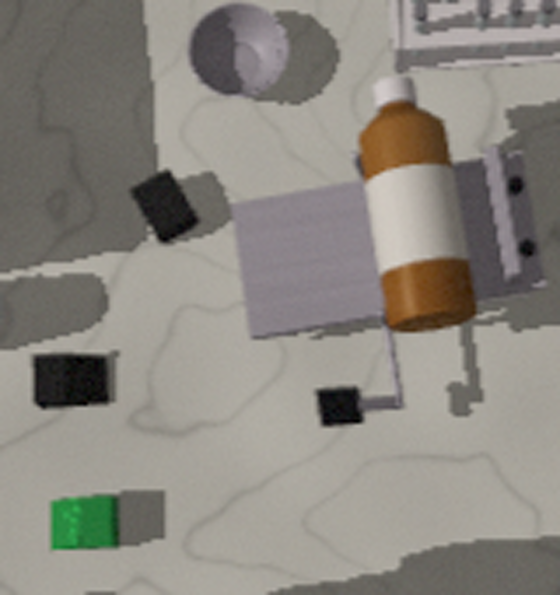

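View pics/c3.png

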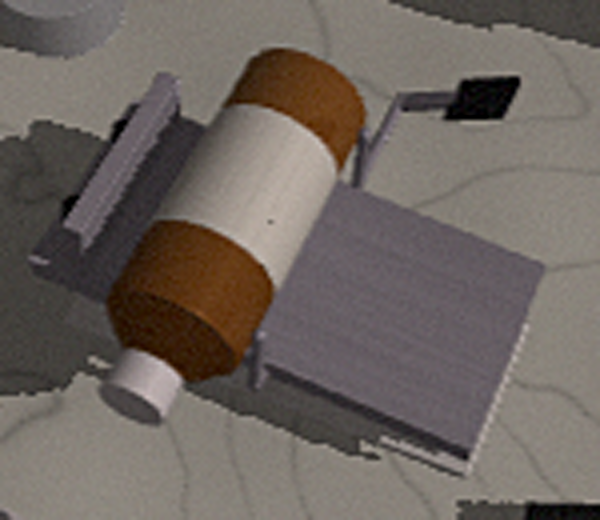

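```bash
cat >> h.py <<'E'
def bp(p,uv,z):
    K=p['intrinsics'];T=p['extrinsics']
    d=T[:3,:3]@np.array([(uv[0]-K[0,2])/K[0,0],(uv[1]-K[1,2])/K[1,1],1.]);o=T[:3,3]
    return o+d*(z-o[2])/d[2]
def proj(p,X):
    K=p['intrinsics'];T=p['extrinsics'];X=np.atleast_2d(X)
    c=(X-T[:3,3])@T[:3,:3];return (c[:,:2]/c[:,2:])*[K[0,0],K[1,1]]+[K[0,2],K[1,2]]
def deckT(x0,y0,yaw,z0=0.078):
    T=np.eye(4);T[:3,:3]=R.from_euler('ZY',[yaw,-6],degrees=True).as_matrix();T[:3,3]=[x0,y0,z0];return T
def ch(T,X): return np.atleast_2d(X)@T[:3,:3].T+T[:3,3]
E
python3 - <<'E'
from h import *
from scipy.optimize import least_squares
a=r.snapshot('scene');b=r.snapshot('top')
np.savez('cams.npz',Ks=a['intrinsics'],Es=a['extrinsics'],Kt=b['intrinsics'],Et=b['extrinsics'])
obs=[(a,(-.15,-.065,0),(165+545/4,155+265/4)),(a,(-.15,.065,0),(165+470/4,155+455/4)),(a,(.125,.065,0),(165+32/4,155+262/4)),
(b,(-.15,.065,0),(145+233/3.5,90+203/3.5)),(b,(-.15,-.065,0),(145+252/3.5,90+338/3.5))]
def f(v):
    T=deckT(*v); return np.concatenate([(proj(p,ch(T,X))[0]-np.array(uv)) for p,X,uv in obs])
for ob in (obs,):
    s=least_squares(f,[.577,.003,-80]); print(s.x,s.fun.reshape(-1,2).round(2).tolist())
T=deckT(*s.x)
print('ped',ch(T,[-.073,-.145,.022]),'ledge',ch(T,[.07,0,0]),'bottle',ch(T,[.02,0,.04]))
def enh(img,x0,x1,y0,y1,n,f,boxes=[]):
    c=cv2.resize(img[y0:y1,x0:x1],None,fx=f,fy=f,interpolation=cv2.INTER_CUBIC).astype(float)
    c=255*np.clip(c/60,0,1)**.6; return c.astype(np.uint8)
c1=enh(a['img'],345,400,235,275,'',7);c2=enh(b['img'],145,190,180,215,'',7)
c3=enh(a['img'],290,325,275,315,'',7)
H=max(c.shape[0] for c in (c1,c2,c3))
cv2.imwrite('pics/e1.png',np.hstack([cv2.copyMakeBorder(c,0,H-c.shape[0],0,5,0) for c in (c1,c2,c3)])[:,:1000])
E
```

```text
[ 5.78777653e-01 -1.81989590e-03 -8.19747446e+01] [[0.02, -0.05], [-0.0, -0.95], [-1.42, -0.43], [-1.34, -0.13], [-1.18, -0.25]]
ped [[0.42474097 0.05210292 0.0922489 ]] ledge [[ 0.58849679 -0.07075465  0.08531699]] bottle [[ 0.58097082 -0.01737535  0.11987145]]
```

View pics/e1.png

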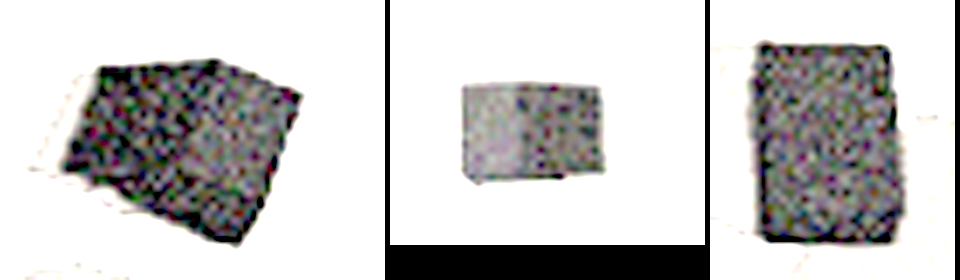

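```bash
cat > fitc.py <<'E'
from h import *
from scipy.optimize import minimize
P=np.array([[x,y,z] for y in(-.023,.023) for x,z in((.033,0),(-.003,.036),(-.033,.036),(-.033,0))])
B=np.array([[x,y,z] for y in(-.022,.022) for z in(0,.034) for x in (-.028,.028)])
def fit(pics,rois,V,v0,off=(0,0)):
    S=8;data=[]
    for p,(x0,x1,y0,y1) in zip(pics,rois):
        g=p['img'][y0:y1,x0:x1].max(axis=2).astype(np.uint8)
        g=cv2.resize(g,None,fx=S,fy=S,interpolation=cv2.INTER_LINEAR)
        data.append((p,x0,y0,g<50))
    def cost(v,ret=False):
        c=0
        Rz=R.from_euler('z',v[2],degrees=True).as_matrix()
        W=V@Rz.T+[v[0],v[1],0]
        for i,(p,x0,y0,m) in enumerate(data):
            uv=(proj(p,W)-[x0,y0]+.5)*S-.5
            h=cv2.convexHull(np.round(uv*16).astype(np.int32))
            k=np.zeros(m.shape,np.uint8);cv2.fillConvexPoly(k,h,1,shift=4)
            c+=(k.astype(bool)^m).sum()/S/S
        return c
    best=None
    for dy in (-15,0,15):
        x=np.array(v0,float);x[2]+=dy
        s=minimize(cost,x,method='Nelder-Mead',options=dict(initial_simplex=[x,x+[.01,0,0],x+[0,.01,0],x+[0,0,12]],maxiter=300))
        if best is None or s.fun<best.fun: best=s
    return best
E
python3 - <<'E'
from fitc import *
a=r.snapshot('scene');b=r.snapshot('top')
ra,rb=(345,400,235,275),(145,190,180,215)
for y in(-90,90,):
  s=fit([a,b],[ra,rb],P,[.467,.305,y]);print(y,s.x,s.fun)
for p,q in((a,ra),(b,rb)):
  s=fit([p],[q],P,[.467,.305,-90]);print(s.x,s.fun)
s=fit([a,b],[ra,rb],B,[.467,.305,-90]);print('asblock',s.x,s.fun)
s=fit([a,b],[(290,325,275,315),(178,205,135,165)],B,[.635,.221,30]);print('other',s.x,s.fun)
print(r.get_state()['clock'])
E
```

```text
-90 [  0.46501752   0.307757   -88.7184172 ] 97.65625
90 [ 0.46477316  0.31110251 89.93621606] 187.359375
[  0.46483992   0.30762394 -88.17344481] 34.53125
[  0.46600047   0.30601663 -89.03654524] 62.15625
asblock [  0.46557303   0.3108272  -83.08987014] 144.390625
other [ 0.6323769   0.22217221 29.30818411] 97.796875
1.75
```

```bash
cat >> h.py <<'E'
TD=(.5788,-.0018,-82.0)
def st():
    s=r.get_state();return s,np.array(s['tool_pos']),R.from_quat(s['eef_rot'])
def row(pos,Rt):
    s,p,Rc=st()
    d=Rc.inv().apply(np.array(pos)-p); w=(Rc.inv()*Rt).as_rotvec(degrees=True)
    print('row',np.r_[d.round(4),w.round(1)].tolist(),'dist',np.linalg.norm(d).round(3),'ang',np.linalg.norm(w).round(1)); return d,w
def toolR(ydeg,Tb=None,tilt=0):
    # base frame Tb: chock-like frame (x=toe dir, y jaw, z up). tool y=+y, z=-z, x = y x z = -x ; tilt: hand leans to -x
    Rb=Tb
    return Rb*R.from_matrix(np.array([[-1,0,0],[0,1,0],[0,0,-1]]).T)*R.from_euler('y',tilt,degrees=True)
def info():
    s,p,Rc=st();print('t',round(float(s['clock']),2),'p',p.round(4),'q',np.round(s['q'],2),'F',np.round(s['contact_force'],1),'op',round(float(s['opening']),3));return s
E
python3 - <<'E'
from h import *
Rb=R.from_euler('z',-88.5,degrees=True)
Rt=toolR(0,Rb)
print(Rt.as_matrix().round(3))
g=np.array([.465,.3075,0])+Rb.apply([-.014,0,0]); print(g)
row(g+[0,0,.20],Rt)
# lean sign check: tool z after tilt+15 in base frame
print(Rb.inv().apply(toolR(0,Rb,15).apply([0,0,1])))
E
```

```text
[[-0.026  1.     0.   ]
 [ 1.     0.026  0.   ]
 [ 0.     0.    -1.   ]]
[0.46463352 0.3214952  0.        ]
row [-0.3772, -0.2043, 0.0387, 0.0, -0.0, 75.0] dist 0.431 ang 75.0
[-2.58819045e-01 -6.15178312e-18 -9.65925826e-01]
```

Call:
{"api": "carry_out", "payload": {
  "commands": [
    [-0.377, -0.204, 0.039, 0, 0, 75],
    [-0.377, -0.204, 0.039, 0, 0, 75],
    [-0.377, -0.204, 0.039, 0, 0, 75],
    [-0.377, -0.204, 0.039, 0, 0, 75],
    [-0.377, -0.204, 0.039, 0, 0, 75],
    [-0.377, -0.204, 0.039, 0, 0, 75],
    [-0.377, -0.204, 0.039, 0, 0, 75],
    [-0.377, -0.204, 0.039, 0, 0, 75],
    [-0.377, -0.204, 0.039, 0, 0, 75],
    [-0.377, -0.204, 0.039, 0, 0, 75],
    [-0.377, -0.204, 0.039, 0, 0, 75],
    [-0.377, -0.204, 0.039, 0, 0, 75]
  ],
  "fingers": 0
}}

```text
clock: 2.95
tool_pos: [0.4632, 0.3235, 0.1997]
eef_rot: [0.696, 0.718, 0.0, -0.001]
contact_force: [0.6, 0.1, 0.4]
opening: 1.002
```

Run:
```python
from h import *
info()
w=r.snapshot('wrist');save(w,'w1')
print(w['tool_from_camera'].round(3).tolist(),w['intrinsics'].round(1).tolist())
Rb=R.from_euler('z',-88.5,degrees=True)
g=np.array([.465,.3075,0])+Rb.apply([-.014,0,0])
row(g+[0,0,.20],toolR(0,Rb))
row(g+[0,0,.007],toolR(0,Rb))
for l in('chock','toe','jar'): print(l,[(np.round(d['xyz'],3).tolist(),round(d['p'],2)) for d in r.spot_point(w,l)[:3]])
```

```text
t 2.95 p [0.4632 0.3235 0.1997] q [-0.76  0.66  0.12  1.8  -0.12  0.68 -0.54] F [0.6 0.1 0.4] op 1.002
[[-0.0, -0.95, -0.311, 0.08], [1.0, 0.0, -0.001, 0.0], [0.001, -0.311, 0.95, -0.145], [0.0, 0.0, 0.0, 1.0]] [[297.3, 0.0, 251.7], [0.0, 297.3, 192.0], [0.0, 0.0, 1.0]]
row [-0.0021, 0.0014, -0.0002, -0.1, -0.1, 0.3] dist 0.003 ang 0.3
row [-0.0024, 0.0016, 0.1928, -0.1, -0.1, 0.3] dist 0.193 ang 0.3
chock [([0.464, 0.306, -0.001], 0.76), ([0.331, 0.296, 0.004], 0.61)]
toe [([0.324, 0.33, -0.003], 0.9), ([0.468, 0.278, -0.001], 0.61)]
jar [([0.53, 0.401, -0.004], 0.58)]
```

View pics/w1.png

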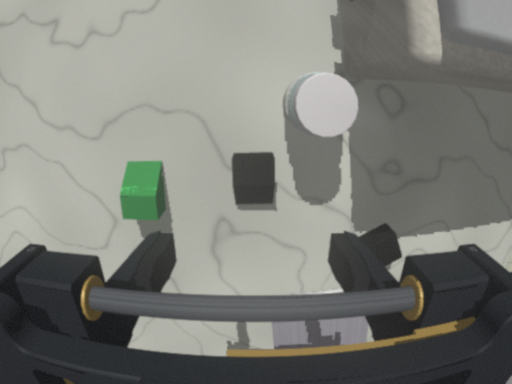

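Call:
{"api": "carry_out", "payload": {
  "commands": [
    [-0.002, 0.0015, 0.05, 0, 0, 0.3],
    [-0.002, 0.0015, 0.1, 0, 0, 0.3],
    [-0.002, 0.0015, 0.14, 0, 0, 0.3],
    [-0.002, 0.0015, 0.17, 0, 0, 0.3],
    [-0.002, 0.0015, 0.187, 0, 0, 0.3],
    [-0.002, 0.0015, 0.193, 0, 0, 0.3],
    [-0.002, 0.0015, 0.193, 0, 0, 0.3]
  ]
}}

```text
clock: 3.85
tool_pos: [0.4656, 0.3201, 0.0063]
eef_rot: [0.699, 0.715, -0.0, -0.0]
contact_force: [-0.7, 0.2, 0.3]
opening: 0.998
```

Run:
```python
from h import *
info()
w=r.snapshot('wrist');save(w,'w2')
```

```text
t 3.85 p [0.4656 0.3201 0.0063] q [-0.71  0.98  0.05  1.88 -0.15  0.29 -0.52] F [-0.7  0.2  0.3] op 0.998
```

View pics/w2.png

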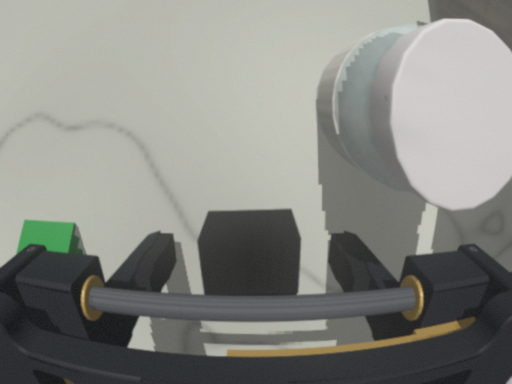

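Call:
{"api": "carry_out", "payload": {
  "commands": [
    [0, 0, 0, 0, 0, 0],
    [0, 0, 0, 0, 0, 0],
    [0, 0, 0, 0, 0, 0],
    [0, 0, 0, 0, 0, 0],
    [0, 0, 0, 0, 0, 0],
    [0, 0, 0, 0, 0, 0],
    [0, 0, 0, 0, 0, 0]
  ],
  "fingers": 255,
  "grip_force": 20
}}

```text
clock: 4.6
tool_pos: [0.4659, 0.3199, 0.0069]
eef_rot: [0.699, 0.715, -0.0, -0.0]
contact_force: [-0.3, 0.5, 2.7]
opening: 0.518
```

Call:
{"api": "carry_out", "payload": {
  "commands": [
    [0, 0, -0.02, 0, 0, 0],
    [0, 0, -0.06, 0, 0, 0],
    [0, 0, -0.1, 0, 0, 0],
    [0, 0, -0.15, 0, 0, 0],
    [0, 0, -0.15, 0, 0, 0]
  ]
}}

```text
clock: 5.1
tool_pos: [0.4697, 0.3218, 0.1623]
eef_rot: [0.7, 0.715, 0.006, 0.001]
contact_force: [1.4, -0.0, -3.4]
opening: 0.518
```

Run:
```python
from h import *
info()
w=r.snapshot('wrist');save(w,'w3')
# place: chock frame on deck at deck x=-0.085
T=deckT(*TD);Rd=R.from_matrix(T[:3,:3])
g=ch(T,[-.085-.014,0,.006+.03])[0]  # TCP 
print(g); row(g,toolR(0,Rd))
row(ch(T,[-.099,0,.008])[0],toolR(0,Rd))
```

```text
t 5.1 p [0.4697 0.3218 0.1623] q [-0.75  0.72  0.11  1.83 -0.13  0.59 -0.53] F [ 1.4 -0.  -3.4] op 0.518
[0.56457363 0.09942589 0.10345447]
row [-0.2237, 0.0915, 0.0557, -0.0, -6.2, -6.8] dist 0.248 ang 9.2
row [-0.2267, 0.0917, 0.0835, -0.0, -6.2, -6.8] dist 0.258 ang 9.2
```

View pics/w3.png

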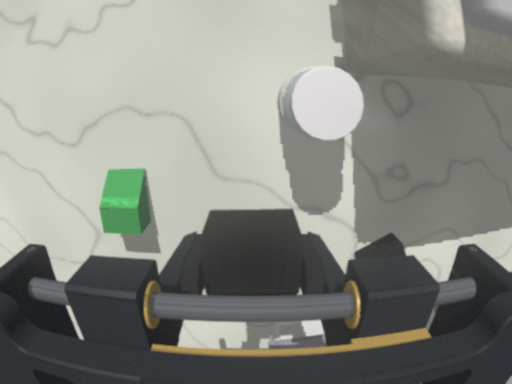

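Call:
{"api": "carry_out", "payload": {
  "commands": [
    [-0.223, 0.091, 0.02, 0, -6.2, -6.8],
    [-0.223, 0.091, 0.02, 0, -6.2, -6.8],
    [-0.223, 0.091, 0.02, 0, -6.2, -6.8],
    [-0.223, 0.091, 0.02, 0, -6.2, -6.8],
    [-0.223, 0.091, 0.02, 0, -6.2, -6.8],
    [-0.223, 0.091, 0.02, 0, -6.2, -6.8],
    [-0.223, 0.091, 0.02, 0, -6.2, -6.8]
  ]
}}

```text
clock: 5.85
tool_pos: [0.561, 0.0973, 0.1349]
eef_rot: [0.656, 0.753, -0.039, 0.038]
contact_force: [-0.8, 0.9, -1.6]
opening: 0.522
```

Run:
```python
from h import *
info()
T=deckT(*TD);Rd=R.from_matrix(T[:3,:3])
for h in (.03,.0135,.0065): row(ch(T,[-.0975,0,h])[0],toolR(0,Rd))
w=r.snapshot('wrist');save(w,'w4')
a=r.snapshot('scene');save(a,'s4');print([(np.round(d['xyz'],3).tolist(),round(d['p'],2)) for d in r.spot_point(a,'toe')[:3]])
```

```text
t 5.85 p [0.561  0.0973 0.1349] q [-0.38  0.77  0.12  1.82  0.04  0.58 -0.19] F [-0.8  0.9 -1.6] op 0.522
row [0.0035, 0.0042, 0.037, -0.6, 0.2, -0.1] dist 0.037 ang 0.6
row [0.0036, 0.0044, 0.0535, -0.6, 0.2, -0.1] dist 0.054 ang 0.6
row [0.0036, 0.0045, 0.0605, -0.6, 0.2, -0.1] dist 0.061 ang 0.6
[([0.332, 0.333, -0.001], 0.81)]
```

View pics/w4.png

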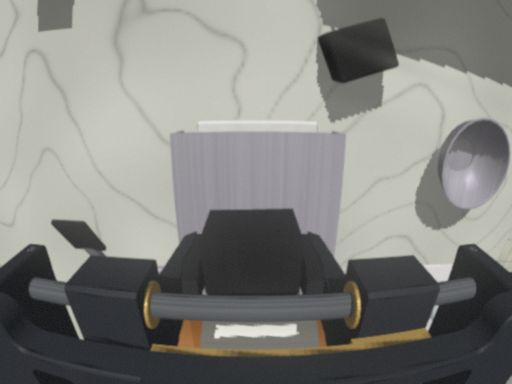

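View pics/s4.png

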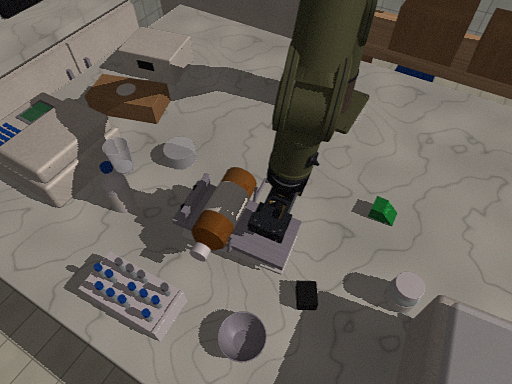

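```bash
cat >> h.py <<'E'
def wray(w,uv,p,Rc):
    K=w['intrinsics'];d=np.array([uv[0]-K[0,2],uv[1]-K[1,2]]);rr=np.linalg.norm(d);th=rr/K[0,0]
    c=np.r_[np.sin(th)*d/rr,np.cos(th)];M=w['tool_from_camera']
    return p+Rc.apply(M[:3,3]),Rc.apply(M[:3,:3]@c)
E
python3 - <<'E'
from h import *
s,p,Rc=st();w=r.snapshot('wrist')
Td=deckT(*TD)
for uv in((172,132),(344,132)):
    o,d=wray(w,uv,p,Rc);X=o+d*(.0623-o[2])/d[2];print(X,(X-Td[:3,3])@Td[:3,:3])
cv2.imwrite('pics/w5.png',cv2.resize(w['img'][100:220,150:370],None,fx=3.5,fy=3.5))
E
```

```text
[0.49541579 0.14099721 0.0623    ] [-0.15381523 -0.06269919  0.00038015]
[0.62017718 0.15960699 0.0623    ] [-0.15487464  0.06343801  0.0004915 ]
```

View pics/w5.png

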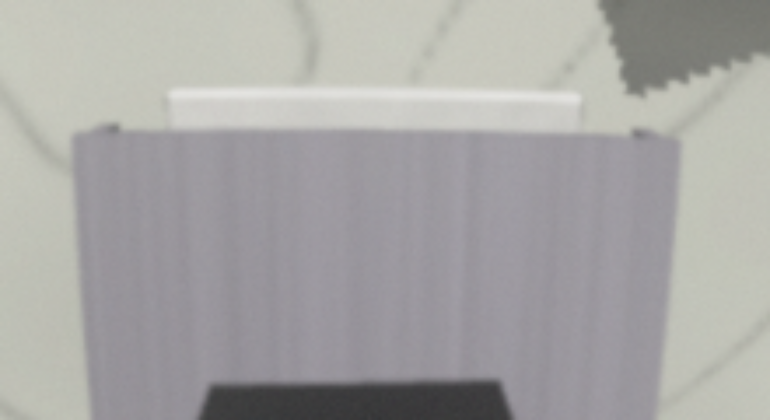

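Call:
{"api": "carry_out", "payload": {
  "commands": [
    [0.0035, 0.0045, 0.02, -0.6, 0.2, 0],
    [0.0035, 0.0045, 0.04, -0.6, 0.2, 0],
    [0.0035, 0.0045, 0.05, -0.6, 0.2, 0],
    [0.0035, 0.0045, 0.055, -0.6, 0.2, 0],
    [0.0035, 0.0045, 0.057, -0.6, 0.2, 0],
    [0.0035, 0.0045, 0.057, -0.6, 0.2, 0]
  ]
}}

```text
clock: 6.65
tool_pos: [0.5667, 0.0971, 0.0799]
eef_rot: [0.654, 0.754, -0.032, 0.041]
contact_force: [0.9, -0.7, -1.6]
opening: 0.52
```

Run:
```python
from h import *
info();s,p,Rc=st()
T=deckT(*TD);print((p-T[:3,3])@T[:3,:3])
```

```text
t 6.65 p [0.5667 0.0971 0.0799] q [-0.37  0.86  0.11  1.85  0.04  0.45 -0.19] F [ 0.9 -0.7 -1.6] op 0.52
[-0.09889432  0.0017493   0.01233632]
```

Call:
{"api": "carry_out", "payload": {
  "commands": [
    [0, -0.0015, 0.002, 0, -0.5, 0],
    [0, -0.0015, 0.004, 0, -0.5, 0],
    [0, -0.0015, 0.005, 0, -0.5, 0],
    [0, -0.0015, 0.005, 0, -0.5, 0]
  ]
}}

```text
clock: 7.05
tool_pos: [0.5651, 0.0963, 0.0747]
eef_rot: [0.654, 0.754, -0.035, 0.044]
contact_force: [-0.4, -0.5, -1.3]
opening: 0.524
```

Run:
```python
from h import *
info();s,p,Rc=st()
T=deckT(*TD);print((p-T[:3,3])@T[:3,:3]); row(p,toolR(0,R.from_matrix(T[:3,:3])))
```

```text
t 7.05 p [0.5651 0.0963 0.0747] q [-0.38  0.87  0.12  1.85  0.04  0.44 -0.2 ] F [-0.4 -0.5 -1.3] op 0.524
[-9.88321800e-02  6.21988951e-05  7.09998582e-03]
row [0.0, 0.0, 0.0, 0.2, 0.5, 0.1] dist 0.0 ang 0.5
```

Call:
{"api": "carry_out", "payload": {
  "commands": [
    [0, 0, 0.001, 0, 0.5, 0],
    [0, 0, 0.002, 0, 0.5, 0],
    [0, 0, 0.002, 0, 0.5, 0]
  ]
}}

```text
clock: 7.35
tool_pos: [0.5652, 0.0963, 0.0744]
eef_rot: [0.655, 0.754, -0.032, 0.041]
contact_force: [-3.0, 2.4, 12.0]
opening: 0.518
```

Run:
```python
from h import *
info();s,p,Rc=st()
T=deckT(*TD);print((p-T[:3,3])@T[:3,:3])
w=r.snapshot('wrist');save(w,'w6')
a=r.snapshot('scene');cv2.imwrite('pics/s6.png',cv2.resize(a['img'][155:285,165:315],None,fx=4,fy=4,interpolation=cv2.INTER_CUBIC))
```

```text
t 7.35 p [0.5652 0.0963 0.0744] q [-0.37  0.87  0.11  1.85  0.04  0.43 -0.2 ] F [-3.   2.4 12. ] op 0.518
[-0.09889912  0.0002117   0.00673775]
```

View pics/s6.png

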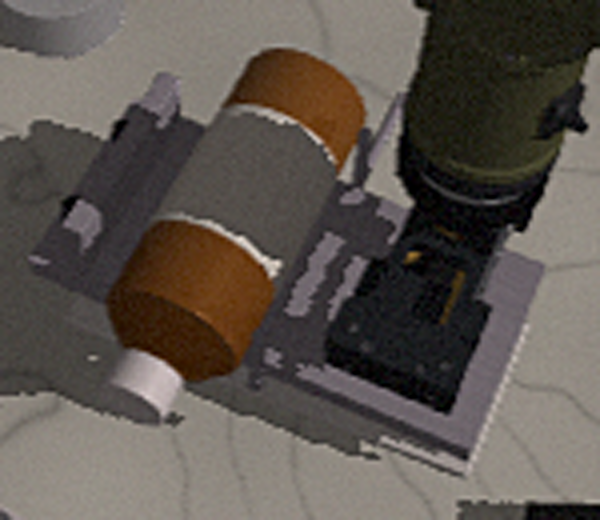

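Call:
{"api": "carry_out", "payload": {
  "commands": [
    [0, 0, -0.001, 0, 0, 0],
    [0, 0, -0.001, 0, 0, 0],
    [0, 0, -0.001, 0, 0, 0],
    [0, 0, -0.001, 0, 0, 0],
    [0, 0, -0.001, 0, 0, 0],
    [0, 0, -0.02, 0, 0, 0],
    [0, 0, -0.05, 0, 0, 0],
    [0, 0, -0.05, 0, 0, 0]
  ],
  "fingers": 0
}}

```text
clock: 8.25
tool_pos: [0.5664, 0.1018, 0.1252]
eef_rot: [0.655, 0.754, -0.03, 0.042]
contact_force: [0.1, 0.1, -1.2]
opening: 1.002
```

Run:
```python
from h import *
info()
T=deckT(*TD);Rd=R.from_matrix(T[:3,:3])
Rt=toolR(0,Rd,-15)
zt=Rd.inv().apply(Rt.apply([0,0,1]));print(zt)
t=np.array([-.0864-.020,0,.026])+.019*zt
print(t)
row(ch(T,t-.05*zt)[0],Rt); row(ch(T,t)[0],Rt)
w=r.snapshot('wrist');save(w,'w7')
a=r.snapshot('scene')
for p in(a,w): print([(np.round(d['xyz'],3).tolist(),((np.array(d['xyz'])-T[:3,3])@T[:3,:3]).round(3),round(d['p'],2)) for l in('chock','toe') for d in r.spot_point(p,l)[:2]])
```

```text
t 8.25 p [0.5664 0.1018 0.1252] q [-0.39  0.79  0.12  1.83  0.04  0.53 -0.19] F [ 0.1  0.1 -1.2] op 1.002
[ 2.58819045e-01  1.81204812e-18 -9.65925826e-01]
[-1.01482438e-01  3.44289143e-20  7.64740930e-03]
row [0.0156, -0.0021, 0.0019, 0.6, -15.1, -0.0] dist 0.016 ang 15.1
row [0.0026, -0.0026, 0.0502, 0.6, -15.1, -0.0] dist 0.05 ang 15.1
[([0.329, 0.299, 0.004], array([-0.339, -0.205, -0.039]), 0.66), ([0.567, 0.09, 0.069], array([-0.093,  0.001,  0.   ]), 0.35), ([0.333, 0.333, -0.002], array([-0.372, -0.197, -0.041]), 0.96), ([0.436, -0.276, -0.001], array([ 0.242, -0.179, -0.105]), 0.26)]
[([0.571, 0.083, 0.066], array([-0.086,  0.004, -0.003]), 0.74), ([0.573, 0.051, 0.073], array([-0.053,  0.002,  0.001]), 0.76)]
```

View pics/w7.png

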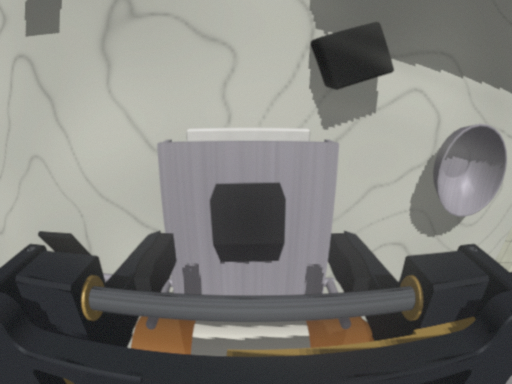

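Call:
{"api": "carry_out", "payload": {
  "commands": [
    [0.016, -0.002, 0.002, 0.6, -7.5, 0],
    [0.016, -0.002, 0.002, 0.6, -15.1, 0],
    [0.009, -0.0025, 0.025, 0.6, -15.1, 0],
    [0.0045, -0.0025, 0.043, 0.6, -15.1, 0],
    [0.0026, -0.0025, 0.05, 0.6, -15.1, 0],
    [0.0026, -0.0025, 0.05, 0.6, -15.1, 0]
  ]
}}

```text
clock: 9.15
tool_pos: [0.5613, 0.0978, 0.0713]
eef_rot: [0.645, 0.742, -0.123, 0.135]
contact_force: [-0.3, 0.6, -0.2]
opening: 1.0
```

Run:
```python
from h import *
info();s,p,Rc=st()
T=deckT(*TD);print((p-T[:3,3])@T[:3,:3])
T=deckT(*TD);Rd=R.from_matrix(T[:3,:3])
Rt=toolR(0,Rd,-15)
row(ch(T,[-.1015,0,.0076])[0],Rt)
w=r.snapshot('wrist');save(w,'w8')
```

```text
t 9.15 p [0.5613 0.0978 0.0713] q [-0.65  0.95  0.35  1.82  0.14  0.52 -0.41] F [-0.3  0.6 -0.2] op 1.0
[-0.10122495 -0.0034544   0.00390517]
row [-0.0007, 0.0034, -0.0037, -0.5, 0.1, 0.1] dist 0.005 ang 0.5
```

View pics/w8.png

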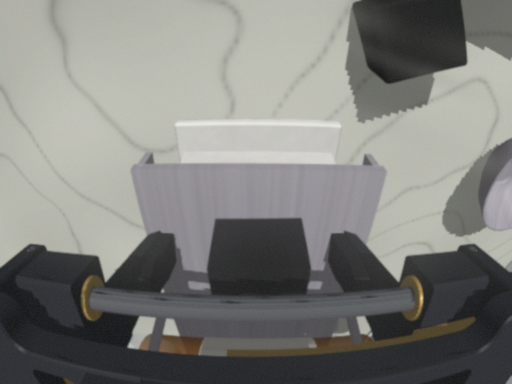

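Call:
{"api": "carry_out", "payload": {
  "commands": [
    [-0.0007, 0.0034, -0.0037, -0.5, 0, 0],
    [-0.0007, 0.0034, -0.0037, -0.5, 0, 0],
    [-0.0007, 0.0034, -0.0037, -0.5, 0, 0]
  ]
}}

```text
clock: 9.5
tool_pos: [0.5661, 0.0992, 0.0767]
eef_rot: [0.644, 0.742, -0.119, 0.139]
contact_force: [-0.0, 0.2, -0.0]
opening: 0.999
```

Call:
{"api": "carry_out", "payload": {
  "commands": [
    [0, 0, 0, 0, 0, 0],
    [0, 0, 0, 0, 0, 0],
    [0, 0, 0, 0, 0, 0],
    [0, 0, 0, 0, 0, 0],
    [0, 0, 0, 0, 0, 0],
    [0, 0, 0, 0, 0, 0],
    [0, 0, 0, 0, 0, 0]
  ],
  "fingers": 255,
  "grip_force": 25
}}

```text
clock: 10.2
tool_pos: [0.5654, 0.0992, 0.076]
eef_rot: [0.644, 0.743, -0.119, 0.139]
contact_force: [0.0, 0.3, -0.4]
opening: 0.52
```

```bash
cat >> h.py <<'E'
def D():
    s=info();p=np.array(s['tool_pos']);T=deckT(*TD)
    print('deck',((p-T[:3,3])@T[:3,:3]).round(4),'Fdeck',(np.array(s['contact_force'])@T[:3,:3]).round(1),'rot',(toolR(0,R.from_matrix(T[:3,:3]),-15).inv()*R.from_quat(s['eef_rot'])).as_rotvec(degrees=True).round(1))
def uphill(dist,dz=0):
    T=deckT(*TD);Rt=toolR(0,R.from_matrix(T[:3,:3]),-15)
    print('uphill',dist,(Rt.inv().apply(T[:3,:3]@[dist,0,dz])).round(4))
E
python3 - <<'E'
from h import *
D();uphill(.01);uphill(0,.01)
E
```

```text
t 10.2 p [0.5654 0.0992 0.076 ] q [-0.65  0.95  0.35  1.82  0.14  0.52 -0.41] F [ 0.   0.3 -0.4] op 0.52
deck [-0.1015  0.0008  0.0087] Fdeck [-0.3  0.1 -0.3] rot [-0.1 -0.1 -0.1]
uphill 0.01 [-0.0097  0.      0.0026]
uphill 0 [-0.0026 -0.     -0.0097]
```

Call:
{"api": "carry_out", "payload": {
  "commands": [
    [-0.0048, 0, 0.0013, 0, 0, 0],
    [-0.0097, 0, 0.0026, 0, 0, 0],
    [-0.0145, 0, 0.0039, 0, 0, 0],
    [-0.0193, 0, 0.0052, 0, 0, 0],
    [-0.0241, 0, 0.0065, 0, 0, 0],
    [-0.029, 0, 0.0078, 0, 0, 0],
    [-0.0338, 0, 0.0091, 0, 0, 0],
    [-0.0386, 0, 0.0104, 0, 0, 0],
    [-0.0386, 0, 0.0104, 0, 0, 0]
  ]
}}

```text
clock: 11.1
tool_pos: [0.571, 0.0583, 0.0804]
eef_rot: [0.645, 0.742, -0.12, 0.139]
contact_force: [0.1, 0.2, -1.7]
opening: 0.517
```

Run:
```python
from h import *
D()
```

```text
t 11.1 p [0.571  0.0583 0.0804] q [-0.59  0.93  0.36  1.84  0.16  0.48 -0.36] F [ 0.1  0.2 -1.7] op 0.517
deck [-0.06    0.0007  0.0087] Fdeck [-0.4  0.2 -1.7] rot [-0.1 -0.1 -0. ]
```

Call:
{"api": "carry_out", "payload": {
  "commands": [
    [-0.0028, 0, 0.0013, 0, 0, 0],
    [-0.0057, 0, 0.0021, 0, 0, 0],
    [-0.0057, 0, 0.0021, 0, 0, 0]
  ]
}}

```text
clock: 11.4
tool_pos: [0.5724, 0.0548, 0.0808]
eef_rot: [0.644, 0.743, -0.118, 0.139]
contact_force: [-1.4, 3.8, 6.4]
opening: 0.517
```

Run:
```python
from h import *
D()
w=r.snapshot('wrist');save(w,'w9')
```

```text
t 11.4 p [0.5724 0.0548 0.0808] q [-0.58  0.93  0.36  1.84  0.17  0.48 -0.36] F [-1.4  3.8  6.4] op 0.517
deck [-0.0564  0.0015  0.0087] Fdeck [-3.3 -0.8  6.7] rot [-0.2 -0.  -0.1]
```

View pics/w9.png

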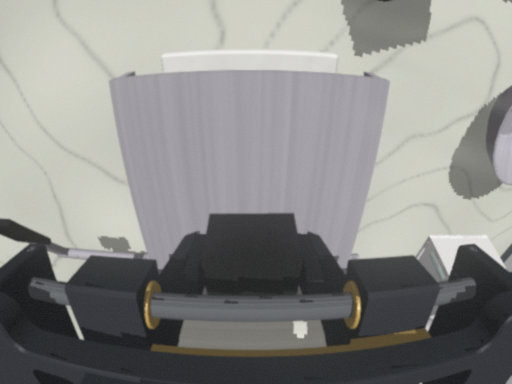

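Call:
{"api": "carry_out", "payload": {
  "commands": [
    [-0.0001, 0, -0.0003, 0, 0, 0],
    [-0.002, 0, 0.0002, 0, 0, 0],
    [-0.0039, 0, 0.0007, 0, 0, 0],
    [-0.0059, 0, 0.0013, 0, 0, 0],
    [-0.0078, 0, 0.0018, 0, 0, 0]
  ]
}}

```text
clock: 11.95
tool_pos: [0.5737, 0.0467, 0.0816]
eef_rot: [0.644, 0.743, -0.118, 0.139]
contact_force: [-0.3, 5.1, 5.8]
opening: 0.519
```

Run:
```python
from h import *
D()
```

```text
t 11.95 p [0.5737 0.0467 0.0816] q [-0.56  0.93  0.36  1.85  0.17  0.47 -0.35] F [-0.3  5.1  5.8] op 0.519
deck [-0.0481  0.0017  0.0087] Fdeck [-4.4  0.4  6.3] rot [-0.2 -0.  -0.1]
```

Call:
{"api": "carry_out", "payload": {
  "commands": [
    [-0.0001, 0, -0.0003, 0, 0, 0],
    [-0.002, 0, 0.0002, 0, 0, 0],
    [-0.0039, 0, 0.0007, 0, 0, 0],
    [-0.0059, 0, 0.0013, 0, 0, 0]
  ]
}}

```text
clock: 12.35
tool_pos: [0.5739, 0.0414, 0.0822]
eef_rot: [0.644, 0.743, -0.118, 0.138]
contact_force: [-2.1, 6.9, 4.3]
opening: 0.522
```

Run:
```python
from h import *
D()
```

```text
t 12.35 p [0.5739 0.0414 0.0822] q [-0.55  0.93  0.35  1.85  0.17  0.47 -0.34] F [-2.1  6.9  4.3] op 0.522
deck [-0.0428  0.0012  0.0087] Fdeck [-6.6 -1.1  5. ] rot [-0.2  0.  -0.1]
```

Call:
{"api": "carry_out", "payload": {
  "commands": [
    [-0.0015, 0, 0.0001, 0, 0, 0],
    [-0.003, 0, 0.0006, 0, 0, 0],
    [-0.0045, 0, 0.001, 0, 0, 0],
    [-0.0059, 0, 0.0014, 0, 0, 0]
  ]
}}

```text
clock: 12.75
tool_pos: [0.5747, 0.0338, 0.083]
eef_rot: [0.644, 0.743, -0.119, 0.139]
contact_force: [-0.6, 2.8, -0.3]
opening: 0.52
```

Run:
```python
from h import *
D()
a=r.snapshot('scene');T=deckT(*TD)
for l in('bottle','toe'):print(l,[((np.array(d['xyz'])-T[:3,3])@T[:3,:3]).round(4).tolist()+[round(d['p'],2)] for d in r.spot_point(a,l)[:2]])
cv2.imwrite('pics/s10.png',cv2.resize(a['img'][155:285,165:315],None,fx=4,fy=4,interpolation=cv2.INTER_CUBIC))
```

```text
t 12.75 p [0.5747 0.0338 0.083 ] q [-0.54  0.93  0.36  1.85  0.18  0.46 -0.34] F [-0.6  2.8 -0.3] op 0.52
deck [-0.0351  0.0009  0.0087] Fdeck [-2.9 -0.2  0. ] rot [-0.1 -0.1 -0.1]
bottle [[0.0288, 0.0029, 0.0422, 0.61]]
toe [[-0.3726, -0.2009, -0.0392, 0.86]]
```

View pics/s10.png

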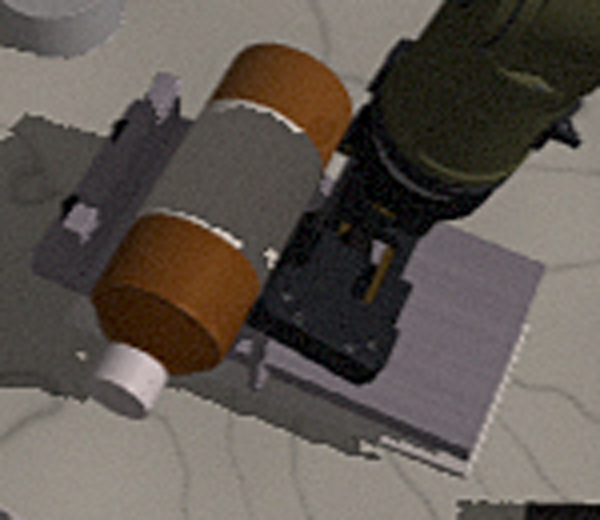

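Run:
```python
from h import *
D()
a=r.snapshot('scene');b=r.snapshot('top');T=deckT(*TD)
cv2.imwrite('pics/t11.png',cv2.resize(b['img'][115:190,230:310],None,fx=7,fy=7,interpolation=cv2.INTER_CUBIC))
cv2.imwrite('pics/s11.png',cv2.resize(a['img'][165:235,170:250],None,fx=7,fy=7,interpolation=cv2.INTER_CUBIC))
def hit(p,uv,h):
    K=p['intrinsics'];E=p['extrinsics'];d=E[:3,:3]@np.array([(uv[0]-K[0,2])/K[0,0],(uv[1]-K[1,2])/K[1,1],1.]);o=E[:3,3]
    n=T[:3,2];P0=T[:3,3]+n*h;X=o+d*((P0-o)@n)/(d@n);return ((X-T[:3,3])@T[:3,:3]).round(4)
for uv in((487,150),(508,275),(500,152),(519,272)): print(hit(b,(145+uv[0]/3.5,90+uv[1]/3.5),.046))
for uv in ((165,73),(70,228),(180,84),(85,245)): print('s',hit(a,(165+uv[0]/4,155+uv[1]/4),.046))
```

```text
t 12.9 p [0.5745 0.033  0.083 ] q [-0.54  0.93  0.36  1.85  0.18  0.46 -0.34] F [-0.8  0.3 -3.2] op 0.518
deck [-0.0344  0.0006  0.0087] Fdeck [-0.7 -0.8 -3.1] rot [-0.1 -0.1 -0.1]
[0.0942 0.0549 0.046 ]
[ 0.0926 -0.0607  0.046 ]
[0.1052 0.0508 0.046 ]
[ 0.1025 -0.0598  0.046 ]
s [ 0.0993 -0.0604  0.046 ]
s [0.097  0.0581 0.046 ]
s [ 0.0877 -0.0571  0.046 ]
s [0.0844 0.064  0.046 ]
```

View pics/t11.png

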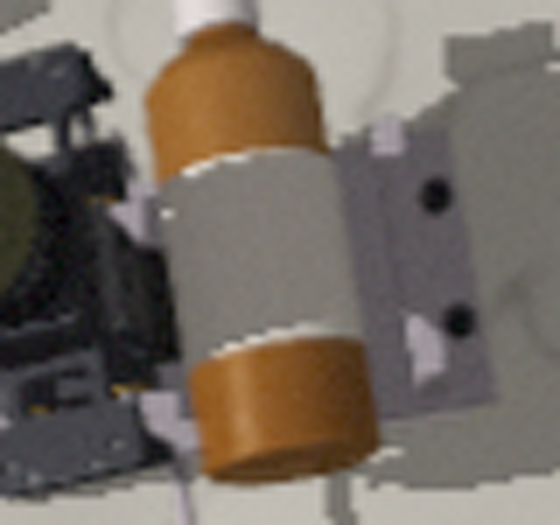

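View pics/s11.png

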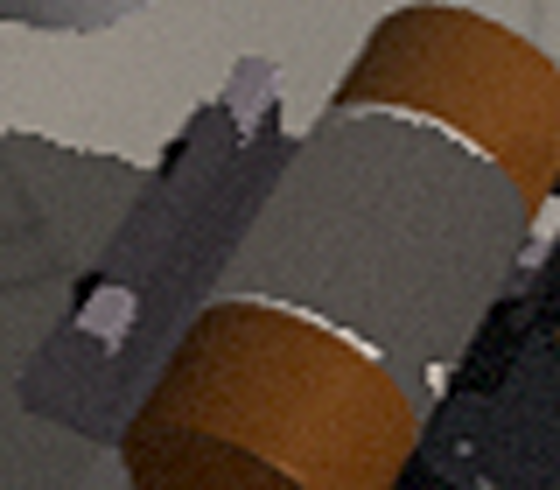

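Call:
{"api": "carry_out", "payload": {
  "commands": [
    [-0.001, 0, 0.0004, 0, 0, 0],
    [-0.002, 0, 0.0006, 0, 0, 0],
    [-0.003, 0, 0.0009, 0, 0, 0],
    [-0.004, 0, 0.0012, 0, 0, 0],
    [-0.005, 0, 0.0014, 0, 0, 0],
    [-0.006, 0, 0.0017, 0, 0, 0],
    [-0.007, 0, 0.002, 0, 0, 0],
    [-0.0077, 0, 0.0022, 0, 0, 0]
  ]
}}

```text
clock: 13.8
tool_pos: [0.576, 0.026, 0.0839]
eef_rot: [0.644, 0.743, -0.119, 0.139]
contact_force: [0.4, 1.5, -3.0]
opening: 0.52
```

Run:
```python
from h import *
D()
```

```text
t 13.8 p [0.576  0.026  0.0839] q [-0.53  0.92  0.36  1.85  0.18  0.46 -0.33] F [ 0.4  1.5 -3. ] op 0.52
deck [-0.0272  0.0011  0.0088] Fdeck [-1.8  0.6 -2.8] rot [-0.2 -0.1 -0.1]
```

Call:
{"api": "carry_out", "payload": {
  "commands": [
    [-0.001, 0, 0.0005, 0, 0, 0],
    [-0.002, 0, 0.0007, 0, 0, 0],
    [-0.003, 0, 0.001, 0, 0, 0],
    [-0.0038, 0, 0.0013, 0, 0, 0]
  ]
}}

```text
clock: 14.2
tool_pos: [0.5767, 0.0223, 0.0842]
eef_rot: [0.644, 0.743, -0.119, 0.139]
contact_force: [-0.8, 4.0, 1.0]
opening: 0.518
```

Run:
```python
from h import *
D()
```

```text
t 14.2 p [0.5767 0.0223 0.0842] q [-0.52  0.92  0.36  1.86  0.19  0.46 -0.32] F [-0.8  4.   1. ] op 0.518
deck [-0.0234  0.0013  0.0087] Fdeck [-3.9 -0.2  1.4] rot [-0.2 -0.1 -0.1]
```

Call:
{"api": "carry_out", "payload": {
  "commands": [
    [-0.0005, 0, 0.0001, 0, 0, 0],
    [-0.001, 0, 0.0003, 0, 0, 0],
    [-0.0015, 0, 0.0004, 0, 0, 0]
  ]
}}

```text
clock: 14.5
tool_pos: [0.577, 0.0213, 0.0843]
eef_rot: [0.644, 0.743, -0.119, 0.139]
contact_force: [-1.0, 4.0, 1.6]
opening: 0.517
```

Call:
{"api": "carry_out", "payload": {
  "commands": [
    [-0.0005, 0, 0.0001, 0, 0, 0],
    [-0.001, 0, 0.0003, 0, 0, 0]
  ]
}}

```text
clock: 14.7
tool_pos: [0.5772, 0.0201, 0.0844]
eef_rot: [0.644, 0.743, -0.119, 0.139]
contact_force: [-1.3, 4.8, 2.5]
opening: 0.519
```

Call:
{"api": "carry_out", "payload": {
  "commands": [
    [-0.0005, 0, 0.0001, 0, 0, 0],
    [-0.001, 0, 0.0002, 0, 0, 0]
  ]
}}

```text
clock: 14.9
tool_pos: [0.5773, 0.019, 0.0846]
eef_rot: [0.644, 0.743, -0.119, 0.139]
contact_force: [-0.7, 4.7, 0.9]
opening: 0.523
```

Call:
{"api": "carry_out", "payload": {
  "commands": [
    [-0.0005, 0, 0.0001, 0, 0, 0],
    [-0.0009, 0, 0.0002, 0, 0, 0]
  ]
}}

```text
clock: 15.1
tool_pos: [0.5774, 0.0179, 0.0847]
eef_rot: [0.644, 0.743, -0.119, 0.139]
contact_force: [0.5, 4.2, 2.0]
opening: 0.521
```

Call:
{"api": "carry_out", "payload": {
  "commands": [
    [-0.0004, 0, 0.0001, 0, 0, 0],
    [-0.0008, 0, 0.0002, 0, 0, 0]
  ]
}}

```text
clock: 15.3
tool_pos: [0.5774, 0.0171, 0.0848]
eef_rot: [0.644, 0.743, -0.119, 0.139]
contact_force: [-0.6, 5.2, 2.2]
opening: 0.517
```

Call:
{"api": "carry_out", "payload": {
  "commands": [
    [-0.0004, 0, 0.0001, 0, 0, 0],
    [-0.0008, 0, 0.0002, 0, 0, 0]
  ]
}}

```text
clock: 15.5
tool_pos: [0.5775, 0.0163, 0.0848]
eef_rot: [0.644, 0.743, -0.119, 0.139]
contact_force: [-0.4, 4.8, 1.5]
opening: 0.52
```

Run:
```python
from h import *
D()
a=r.snapshot('scene');b=r.snapshot('top');T=deckT(*TD)
for p in(a,b):print([((np.array(d['xyz'])-T[:3,3])@T[:3,:3]).round(4).tolist()+[round(d['p'],2)] for d in r.spot_point(p,'bottle')[:2]])
cv2.imwrite('pics/t12.png',cv2.resize(b['img'][115:190,230:310],None,fx=7,fy=7,interpolation=cv2.INTER_CUBIC))
```

```text
t 15.5 p [0.5775 0.0163 0.0848] q [-0.51  0.92  0.36  1.86  0.19  0.45 -0.32] F [-0.4  4.8  1.5] op 0.52
deck [-0.0173  0.0012  0.0087] Fdeck [-4.7  0.3  2. ] rot [-0.2 -0.1 -0.1]
[[0.0489, 0.0032, 0.0433, 0.9]]
[[0.0454, 0.0037, 0.0393, 0.81], [0.0717, 0.0018, -0.002, 0.25]]
```

View pics/t12.png

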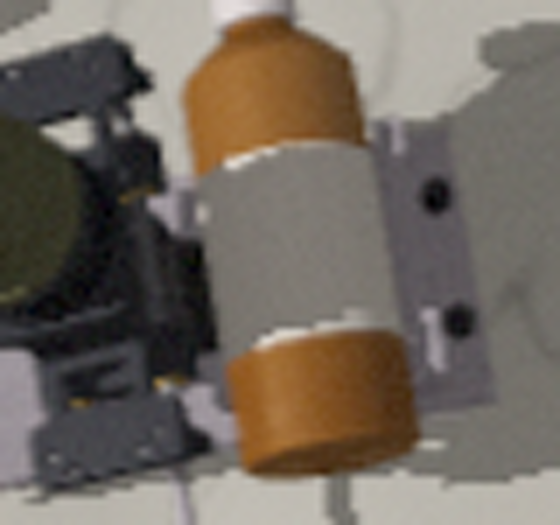

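Call:
{"api": "carry_out", "payload": {
  "commands": [
    [-0.0004, 0, 0.0001, 0, 0, 0],
    [-0.0007, 0, 0.0002, 0, 0, 0]
  ]
}}

```text
clock: 15.9
tool_pos: [0.5775, 0.0157, 0.0849]
eef_rot: [0.644, 0.743, -0.119, 0.139]
contact_force: [-0.9, 5.4, 1.6]
opening: 0.52
```

Call:
{"api": "carry_out", "payload": {
  "commands": [
    [-0.0004, 0, 0.0001, 0, 0, 0],
    [-0.0007, 0, 0.0002, 0, 0, 0]
  ]
}}

```text
clock: 16.1
tool_pos: [0.5776, 0.015, 0.085]
eef_rot: [0.644, 0.743, -0.119, 0.139]
contact_force: [-0.0, 5.3, 3.2]
opening: 0.516
```

Call:
{"api": "carry_out", "payload": {
  "commands": [
    [-0.0004, 0, 0.0001, 0, 0, 0],
    [-0.0007, 0, 0.0001, 0, 0, 0]
  ]
}}

```text
clock: 16.3
tool_pos: [0.5777, 0.0141, 0.0851]
eef_rot: [0.644, 0.743, -0.119, 0.139]
contact_force: [-0.2, 3.8, 0.4]
opening: 0.521
```

Call:
{"api": "carry_out", "payload": {
  "commands": [
    [-0.0004, 0, 0.0001, 0, 0, 0],
    [-0.0007, 0, 0.0002, 0, 0, 0]
  ]
}}

```text
clock: 16.5
tool_pos: [0.5777, 0.0136, 0.0851]
eef_rot: [0.644, 0.743, -0.119, 0.139]
contact_force: [-0.8, 6.5, 3.0]
opening: 0.516
```

Call:
{"api": "carry_out", "payload": {
  "commands": [
    [-0.0003, 0, 0.0001, 0, 0, 0],
    [-0.0003, 0, 0.0001, 0, 0, 0]
  ]
}}

```text
clock: 16.7
tool_pos: [0.5777, 0.0136, 0.0851]
eef_rot: [0.644, 0.743, -0.119, 0.139]
contact_force: [-1.3, 6.0, 3.4]
opening: 0.521
```

Call:
{"api": "carry_out", "payload": {
  "commands": [
    [-0.0004, 0, 0.0001, 0, 0, 0],
    [-0.0004, 0, 0.0001, 0, 0, 0]
  ]
}}

```text
clock: 16.9
tool_pos: [0.5777, 0.0136, 0.0851]
eef_rot: [0.644, 0.743, -0.119, 0.138]
contact_force: [-2.0, 6.7, 3.7]
opening: 0.521
```

Call:
{"api": "carry_out", "payload": {
  "commands": [
    [-0.0005, 0, 0.0001, 0, 0, 0],
    [-0.0005, 0, 0.0001, 0, 0, 0]
  ]
}}

```text
clock: 17.1
tool_pos: [0.5777, 0.0135, 0.0851]
eef_rot: [0.644, 0.743, -0.119, 0.138]
contact_force: [-1.9, 7.5, 3.4]
opening: 0.517
```

Run:
```python
from h import *
D()
```

```text
t 17.1 p [0.5777 0.0135 0.0851] q [-0.51  0.92  0.35  1.86  0.19  0.45 -0.31] F [-1.9  7.5  3.4] op 0.517
deck [-0.0145  0.001   0.0087] Fdeck [-7.3 -0.9  4.2] rot [-0.2  0.  -0.1]
```

Call:
{"api": "carry_out", "payload": {
  "commands": [
    [-0.0005, 0, -0.0001, 0, 0, 0],
    [-0.0009, 0, -0.0001, 0, 0, 0],
    [-0.0009, 0, -0.0001, 0, 0, 0]
  ]
}}

```text
clock: 17.4
tool_pos: [0.5777, 0.0135, 0.0852]
eef_rot: [0.644, 0.743, -0.118, 0.138]
contact_force: [-1.7, 9.0, 2.9]
opening: 0.52
```

Run:
```python
from h import *
D()
```

```text
t 17.4 p [0.5777 0.0135 0.0852] q [-0.51  0.92  0.35  1.86  0.19  0.45 -0.31] F [-1.7  9.   2.9] op 0.52
deck [-0.0145  0.001   0.0088] Fdeck [-8.8 -0.5  3.8] rot [-0.2  0.1 -0.2]
```

Call:
{"api": "carry_out", "payload": {
  "commands": [
    [-0.0005, 0, -0.0001, 0, 0, 0],
    [-0.0009, 0, 0, 0, 0, 0],
    [-0.0009, 0, 0, 0, 0, 0]
  ]
}}

```text
clock: 17.7
tool_pos: [0.5777, 0.0135, 0.0852]
eef_rot: [0.644, 0.743, -0.118, 0.137]
contact_force: [-1.9, 9.3, 1.6]
opening: 0.52
```

Run:
```python
from h import *
D()
```

```text
t 17.7 p [0.5777 0.0135 0.0852] q [-0.5   0.92  0.35  1.86  0.19  0.45 -0.31] F [-1.9  9.3  1.6] op 0.52
deck [-0.0144  0.001   0.0088] Fdeck [-9.3 -0.6  2.6] rot [-0.2  0.1 -0.2]
```

Call:
{"api": "carry_out", "payload": {
  "commands": [
    [-0.0004, 0, 0, 0, 0, 0],
    [-0.0004, 0, 0, 0, 0, 0],
    [-0.0004, 0, 0, 0, 0, 0],
    [-0.0004, 0, 0, 0, 0, 0],
    [-0.0004, 0, 0, 0, 0, 0],
    [-0.0004, 0, 0, 0, 0, 0],
    [-0.0004, 0, 0, 0, 0, 0],
    [-0.0004, 0, 0, 0, 0, 0]
  ]
}}

```text
clock: 18.5
tool_pos: [0.5777, 0.0134, 0.0853]
eef_rot: [0.644, 0.744, -0.118, 0.137]
contact_force: [-2.1, 10.5, 1.1]
opening: 0.52
```

Run:
```python
from h import *
D()
a=r.snapshot('scene');b=r.snapshot('top');T=deckT(*TD)
for p in(a,b):print([((np.array(d['xyz'])-T[:3,3])@T[:3,:3]).round(4).tolist()+[round(d['p'],2)] for d in r.spot_point(p,'bottle')[:2]])
cv2.imwrite('pics/t13.png',cv2.resize(b['img'][115:190,230:310],None,fx=7,fy=7,interpolation=cv2.INTER_CUBIC))
```

```text
t 18.5 p [0.5777 0.0134 0.0853] q [-0.5   0.92  0.35  1.86  0.19  0.45 -0.31] F [-2.1 10.5  1.1] op 0.52
deck [-0.0144  0.001   0.0088] Fdeck [-10.6  -0.6   2.2] rot [-0.2  0.2 -0.2]
[[0.0524, 0.0032, 0.0428, 0.61]]
[[0.0478, 0.0044, 0.0433, 0.96]]
```

View pics/t13.png

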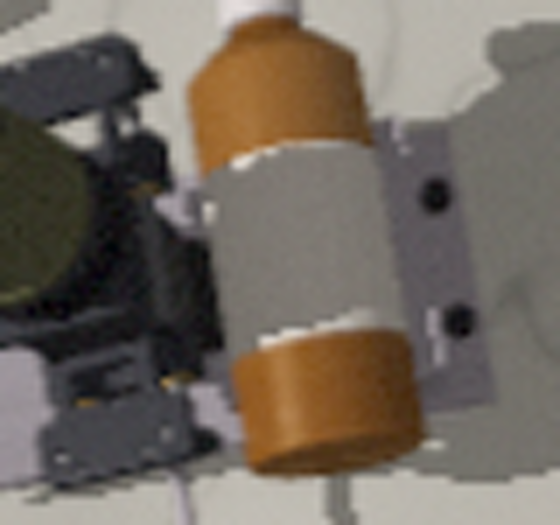

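Call:
{"api": "carry_out", "payload": {
  "commands": [
    [0, 0, 0, 0, 0, 0],
    [0, 0, 0, 0, 0, 0],
    [0.002, 0, 0, 0, 0, 0],
    [0.004, 0, 0, 0, 0, 0],
    [0.004, 0, 0, 0, 0, 0],
    [0.004, 0, 0, 0, 0, 0]
  ],
  "fingers": 90
}}

```text
clock: 19.3
tool_pos: [0.5777, 0.0137, 0.0848]
eef_rot: [0.644, 0.743, -0.119, 0.139]
contact_force: [-0.1, 0.5, -0.1]
opening: 0.647
```

Run:
```python
from h import *
D()
w=r.snapshot('wrist');save(w,'w14')
```

```text
t 19.3 p [0.5777 0.0137 0.0848] q [-0.51  0.92  0.36  1.86  0.19  0.45 -0.31] F [-0.1  0.5 -0.1] op 0.647
deck [-0.0147  0.0011  0.0083] Fdeck [-0.5 -0.  -0. ] rot [-0.1 -0.1 -0.1]
```

View pics/w14.png

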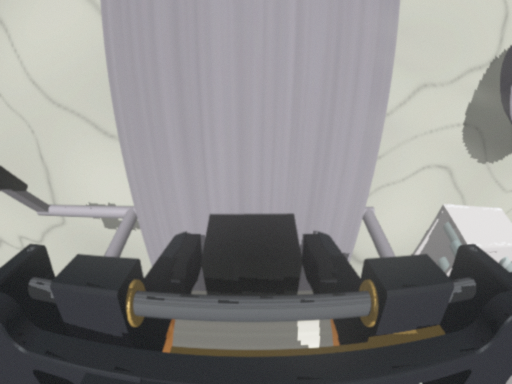

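Call:
{"api": "carry_out", "payload": {
  "commands": [
    [0, 0, -0.01, 0, 0, 0],
    [0, 0, -0.03, 0, 0, 0],
    [0, 0, -0.06, 0, 0, 0],
    [0, 0, -0.1, 0, 0, 0],
    [0, 0, -0.13, 0, 0, 0],
    [0, 0, -0.13, 0, 0, 0]
  ]
}}

```text
clock: 19.95
tool_pos: [0.5733, 0.0626, 0.2102]
eef_rot: [0.644, 0.743, -0.115, 0.141]
contact_force: [0.2, 1.1, -1.2]
opening: 0.646
```

Run:
```python
from h import *
D()
w=r.snapshot('wrist');save(w,'w15')
T=deckT(*TD)
for l in('pedal','bottle','chock','toe'):print(l,[((np.array(d['xyz'])-T[:3,3])@T[:3,:3]).round(4).tolist()+[round(d['p'],2)] for d in r.spot_point(w,l)[:2]])
Rt=R.from_euler('z',-82,degrees=True)*R.from_matrix(np.array([[-1,0,0],[0,1,0],[0,0,-1]]))*R.from_euler('z',90,degrees=True)
print(Rt.as_matrix().round(2))
row(ch(T,[-.07,-.145,.022+.09])[0],Rt)
```

```text
t 19.95 p [0.5733 0.0626 0.2102] q [-0.6   0.73  0.37  1.77  0.18  0.74 -0.3 ] F [ 0.2  1.1 -1.2] op 0.646
deck [-0.0504  0.0035  0.1382] Fdeck [-1.2  0.3 -1.1] rot [-0.6  0.1 -0.1]
pedal [[-0.0714, -0.1482, 0.0233, 0.81]]
bottle [[0.0472, -0.0001, 0.0439, 0.86]]
chock [[-0.0019, -0.0002, -0.002, 0.57]]
toe [[0.0311, 0.0001, -0.0001, 0.85]]
[[ 0.99  0.14  0.  ]
 [ 0.14 -0.99  0.  ]
 [ 0.    0.   -1.  ]]
row [0.0268, -0.1447, 0.0144, 16.6, 16.6, 89.0] dist 0.148 ang 92.0
```

View pics/w15.png

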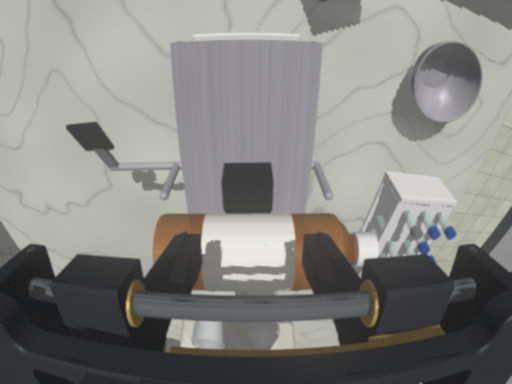

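Call:
{"api": "carry_out", "payload": {
  "commands": [
    [0.027, -0.147, 0.014, 16.6, 16.6, 89],
    [0.027, -0.147, 0.014, 16.6, 16.6, 89],
    [0.027, -0.147, 0.014, 16.6, 16.6, 89],
    [0.027, -0.147, 0.014, 16.6, 16.6, 89],
    [0.027, -0.147, 0.014, 16.6, 16.6, 89],
    [0.027, -0.147, 0.014, 16.6, 16.6, 89],
    [0.027, -0.147, 0.014, 16.6, 16.6, 89],
    [0.027, -0.147, 0.014, 16.6, 16.6, 89],
    [0.027, -0.147, 0.014, 16.6, 16.6, 89],
    [0.027, -0.147, 0.014, 16.6, 16.6, 89],
    [0.027, -0.147, 0.014, 16.6, 16.6, 89],
    [0.027, -0.147, 0.014, 16.6, 16.6, 89]
  ],
  "fingers": 255
}}

```text
clock: 21.4
tool_pos: [0.4215, 0.0578, 0.1825]
eef_rot: [0.998, 0.068, 0.0, -0.0]
contact_force: [-0.9, 1.1, 0.1]
opening: 0.008
```

Run:
```python
from h import *
D()
w=r.snapshot('wrist');save(w,'w16')
T=deckT(*TD)
for l in('pedal','bottle','chock'):print(l,[((np.array(d['xyz'])-T[:3,3])@T[:3,:3]).round(4).tolist()+[round(d['p'],2)] for d in r.spot_point(w,l)[:2]])
Rt=R.from_euler('z',-82,degrees=True)*R.from_matrix(np.array([[-1,0,0],[0,1,0],[0,0,-1]]))*R.from_euler('z',90,degrees=True)
for x,z in((-.072,.045),(-.074,.02),(-.079,0),(-.082,-.02),(-.08,-.035),(-.079,-.043)): row(ch(T,[x,-.147,z])[0],Rt)
```

```text
t 21.4 p [0.4215 0.0578 0.1825] q [-0.52  0.59  0.43  2.22 -0.58  0.44 -1.05] F [-0.9  1.1  0.1] op 0.008
deck [-0.0696 -0.1475  0.1124] Fdeck [-1.2 -0.7  0.2] rot [16.5 16.5 89.1]
pedal [[-0.0715, -0.1467, 0.0261, 0.86]]
bottle [[0.0491, -0.0008, 0.0432, 0.94]]
chock [[-0.3377, -0.2032, -0.0406, 0.68], [0.0002, 0.0037, -0.0023, 0.66]]
row [-0.0009, 0.0061, 0.0675, -0.0, -0.1, 0.2] dist 0.068 ang 0.2
row [-0.001, 0.0067, 0.0925, -0.0, -0.1, 0.2] dist 0.093 ang 0.2
row [-0.001, 0.0039, 0.1129, -0.0, -0.1, 0.2] dist 0.113 ang 0.2
row [-0.001, 0.003, 0.1331, -0.0, -0.1, 0.2] dist 0.133 ang 0.2
row [-0.0011, 0.0066, 0.1479, -0.0, -0.1, 0.2] dist 0.148 ang 0.2
row [-0.0011, 0.0084, 0.1557, -0.0, -0.1, 0.2] dist 0.156 ang 0.2
```

View pics/w16.png

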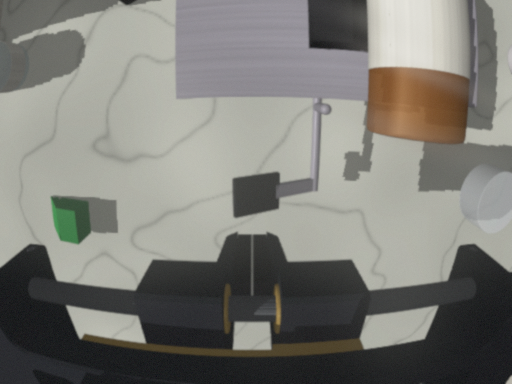

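Call:
{"api": "carry_out", "payload": {
  "commands": [
    [-0.001, 0.006, 0.04, 0, 0, 0],
    [-0.001, 0.006, 0.068, 0, 0, 0],
    [-0.001, 0.006, 0.08, 0, 0, 0],
    [-0.001, 0.0065, 0.087, 0, 0, 0],
    [-0.001, 0.0065, 0.093, 0, 0, 0],
    [-0.001, 0.005, 0.1, 0, 0, 0],
    [-0.001, 0.0045, 0.107, 0, 0, 0]
  ]
}}

```text
clock: 22.3
tool_pos: [0.4228, 0.0556, 0.076]
eef_rot: [0.998, 0.071, 0.002, -0.001]
contact_force: [-0.2, 1.2, 2.1]
opening: 0.006
```

Run:
```python
from h import *
D()
w=r.snapshot('wrist');save(w,'w17')
```

```text
t 22.3 p [0.4228 0.0556 0.076 ] q [-0.29  0.79  0.08  2.29 -0.76  0.09 -0.9 ] F [-0.2  1.2  2.1] op 0.006
deck [-0.0783 -0.1465  0.0062] Fdeck [-1.  -0.   2.2] rot [16.4 16.7 88.8]
```

View pics/w17.png

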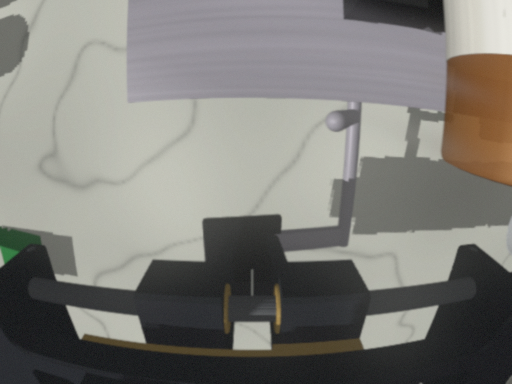

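Call:
{"api": "carry_out", "payload": {
  "commands": [
    [0, 0, 0, 0, -4, 0],
    [0, 0, 0, 0, -8, 0],
    [0, 0, 0, 0, -10, 0]
  ]
}}

```text
clock: 22.65
tool_pos: [0.4237, 0.0549, 0.0761]
eef_rot: [0.994, 0.07, -0.086, 0.006]
contact_force: [0.2, 1.1, 1.7]
opening: 0.007
```

Run:
```python
from h import *
D()
```

```text
t 22.65 p [0.4237 0.0549 0.0761] q [-0.44  0.86  0.36  2.13 -0.66  0.46 -0.97] F [0.2 1.1 1.7] op 0.007
deck [-0.0775 -0.1457  0.0062] Fdeck [-0.9  0.3  1.8] rot [23.9  8.7 86.8]
```

Run:
```python
from h import *
T=deckT(*TD);s,p,Rc=st()
for x,z in((-.082,-.01),(-.082,-.02),(-.08,-.03),(-.079,-.036),(-.078,-.042)): row(ch(T,[x,-.147,z])[0],Rc)
```

```text
row [0.0016, -0.0028, 0.0165, 0.0, 0.0, 0.0] dist 0.017 ang 0.0
row [0.0033, -0.0018, 0.0263, 0.0, 0.0, 0.0] dist 0.027 ang 0.0
row [0.0049, 0.0013, 0.0359, 0.0, 0.0, 0.0] dist 0.036 ang 0.0
row [0.0059, 0.0029, 0.0417, 0.0, 0.0, 0.0] dist 0.042 ang 0.0
row [0.0069, 0.0045, 0.0475, 0.0, 0.0, 0.0] dist 0.048 ang 0.0
```

Call:
{"api": "carry_out", "payload": {
  "commands": [
    [0.001, -0.002, 0.006, 0, 0, 0],
    [0.0015, -0.0025, 0.012, 0, 0, 0],
    [0.002, -0.0025, 0.018, 0, 0, 0],
    [0.003, -0.002, 0.023, 0, 0, 0],
    [0.004, -0.001, 0.028, 0, 0, 0],
    [0.004, -0.001, 0.028, 0, 0, 0]
  ]
}}

```text
clock: 23.25
tool_pos: [0.4205, 0.0556, 0.0471]
eef_rot: [0.994, 0.069, -0.087, 0.005]
contact_force: [-0.3, -0.2, 0.0]
opening: 0.004
```

Run:
```python
from h import *
D()
w=r.snapshot('wrist');save(w,'w18')
T=deckT(*TD);s,p,Rc=st()
for x,z in((-.08,-.03),(-.079,-.036),(-.078,-.042)): row(ch(T,[x,-.147,z])[0],Rc)
```

```text
t 23.25 p [0.4205 0.0556 0.0471] q [-0.4   0.9   0.3   2.14 -0.7   0.38 -0.94] F [-0.3 -0.2  0. ] op 0.004
deck [-0.0817 -0.1488 -0.0225] Fdeck [ 0.1 -0.3  0. ] rot [24.2  8.7 86.8]
row [0.0032, 0.0027, 0.0071, 0.0, 0.0, 0.0] dist 0.008 ang 0.0
row [0.0042, 0.0043, 0.0128, 0.0, 0.0, 0.0] dist 0.014 ang 0.0
row [0.0052, 0.006, 0.0186, 0.0, 0.0, 0.0] dist 0.02 ang 0.0
```

View pics/w18.png

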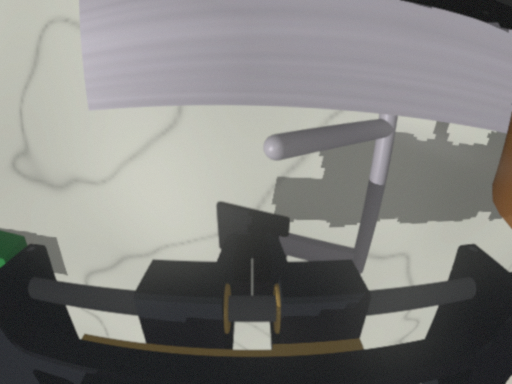

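Call:
{"api": "carry_out", "payload": {
  "commands": [
    [0.001, 0.001, 0.003, 0, 0, 0],
    [0.002, 0.002, 0.006, 0, 0, 0],
    [0.003, 0.003, 0.009, 0, 0, 0],
    [0.004, 0.004, 0.012, 0, 0, 0],
    [0.004, 0.004, 0.012, 0, 0, 0]
  ]
}}

```text
clock: 23.8
tool_pos: [0.4229, 0.0524, 0.0359]
eef_rot: [0.994, 0.07, -0.087, 0.005]
contact_force: [-3.4, 2.1, 15.6]
opening: 0.005
```

Run:
```python
from h import *
D()
w=r.snapshot('wrist');save(w,'w19')
```

```text
t 23.8 p [0.4229 0.0524 0.0359] q [-0.38  0.92  0.28  2.14 -0.71  0.36 -0.93] F [-3.4  2.1 15.6] op 0.005
deck [-0.0794 -0.1469 -0.034 ] Fdeck [-0.9 -3.1 15.8] rot [24.2  8.8 86.8]
```

View pics/w19.png

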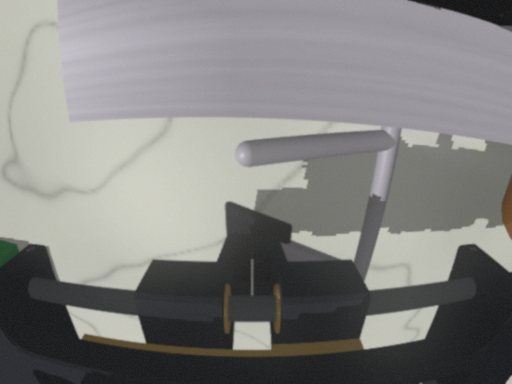

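Call:
{"api": "carry_out", "payload": {
  "commands": [
    [0, 0, 0.001, 0, 0, 0],
    [0, 0, 0.001, 0, 0, 0],
    [0, 0, 0.001, 0, 0, 0]
  ]
}}

```text
clock: 24.15
tool_pos: [0.4228, 0.0524, 0.0357]
eef_rot: [0.994, 0.07, -0.086, 0.004]
contact_force: [-2.9, 2.0, 22.6]
opening: 0.007
```

Run:
```python
from h import *
D()
```

```text
t 24.15 p [0.4228 0.0524 0.0357] q [-0.38  0.92  0.27  2.14 -0.71  0.36 -0.92] F [-2.9  2.  22.6] op 0.007
deck [-0.0793 -0.1469 -0.0342] Fdeck [-0.  -2.6 22.7] rot [24.1  8.8 86.8]
```

Hard stop reached (force rises without motion). Retreat.

Call:
{"api": "carry_out", "payload": {
  "commands": [
    [0, 0, -0.004, 0, 0, 0],
    [0, 0, -0.02, 0, 0, 0],
    [0, 0, -0.05, 0, 0, 0],
    [0, 0, -0.09, 0, 0, 0],
    [0, 0, -0.13, 0, 0, 0],
    [0, 0, -0.16, 0, 0, 0],
    [0, 0, -0.16, 0, 0, 0]
  ]
}}

```text
clock: 24.85
tool_pos: [0.4545, 0.0556, 0.1946]
eef_rot: [0.994, 0.07, -0.081, 0.005]
contact_force: [0.8, 0.0, -0.1]
opening: 0.003
```

Run:
```python
from h import *
D()
w=r.snapshot('wrist');a=r.snapshot('scene');b=r.snapshot('top');T=deckT(*TD)
save(w,'w20')
for n,p in(('w',w),('s',a),('t',b)):
  for l in('pedal','bottle','chock'):print(n,l,[((np.array(d['xyz'])-T[:3,3])@T[:3,:3]).round(4).tolist()+[round(d['p'],2)] for d in r.spot_point(p,l)[:2]])
  if n!='w':
    for l in('block','jar','beaker','washbottle','dishes'):print(n,l,[np.round(d['xyz'],3).tolist()+[round(d['p'],2)] for d in r.spot_point(p,l)[:1]])
print('exp pedal centre',-.024-.06*np.cos(.5236),-.012-.03)
cv2.imwrite('pics/s20.png',cv2.resize(a['img'][155:285,165:315],None,fx=4,fy=4,interpolation=cv2.INTER_CUBIC))
```

```text
t 24.85 p [0.4545 0.0556 0.1946] q [-0.56  0.69  0.58  1.98 -0.49  0.79 -1.1 ] F [ 0.8  0.  -0.1] op 0.003
deck [-0.0615 -0.1151  0.1237] Fdeck [ 0.1  0.8 -0.1] rot [23.6  9.2 86.9]
w pedal [[-0.0804, -0.1476, -0.0387, 0.64]]
w bottle [[0.0476, 0.0009, 0.0407, 0.84]]
w chock [[-0.3367, -0.2056, -0.041, 0.94], [-0.0026, -0.0035, -0.0018, 0.73]]
s pedal [[-0.0778, -0.1447, -0.04, 0.57], [0.2445, -0.1794, -0.1055, 0.53]]
s bottle [[0.0528, 0.0018, 0.0441, 0.76]]
s chock [[-0.3409, -0.207, -0.0392, 0.78], [-0.0045, 0.0004, -0.0012, 0.57]]
s block [[0.636, 0.22, 0.001, 0.95]]
s jar [[0.526, 0.404, 0.002, 0.59]]
s beaker [[0.549, -0.396, 0.003, 0.75]]
s washbottle [[0.646, -0.303, -0.0, 0.65]]
s dishes [[0.436, -0.276, -0.003, 0.79]]
t pedal [[-0.0745, -0.1448, -0.041, 0.74]]
t bottle [[0.0506, 0.0025, 0.0398, 0.98]]
t chock [[-0.0018, -0.0013, -0.0012, 0.55]]
t block [[0.63, 0.218, 0.001, 0.46]]
t jar [[0.532, 0.403, 0.004, 0.71]]
t beaker [[0.554, -0.398, -0.002, 0.89]]
t washbottle [[0.65, -0.306, -0.001, 0.98]]
t dishes [[0.442, -0.275, 0.0, 0.97]]
exp pedal centre -0.07596148749497633 -0.041999999999999996
```

View pics/s20.png

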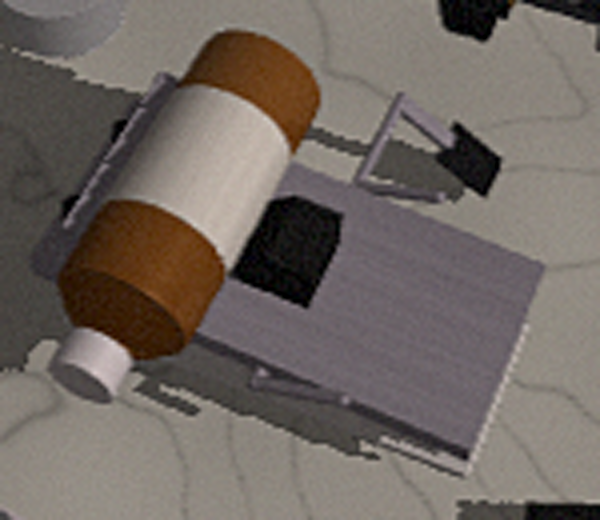

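View pics/w20.png

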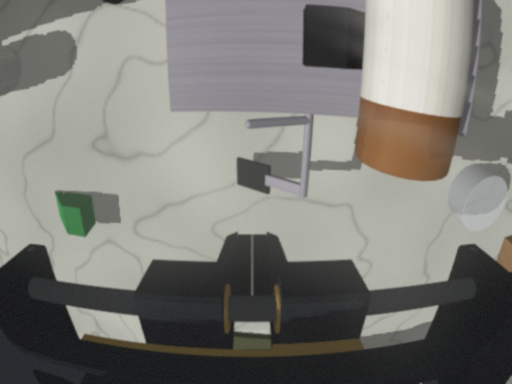

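The pedal is fully down, at about (-77, -146, -40) mm against the expected (-76, -145, -42). The bottle rests on the chock against the ledge, the bystanders have not moved, and the gripper is clear.

```bash
python3 -c "
from h import *
print(r.finish_job())"
```

```text
the job is handed in; nothing more can be done
None
```

The bottle is wedged against the ledge and resting on the chock, and the drop stop's pedal is fully down. I handed the job in at about 25 s on the robot's clock; `finish_job` gave no verdict.

**What I did:**
- I picked the black wedge chock from the bench, not the plain block or the green look-alike, and set it on the deck below the bottle. I then re-gripped it with the hand tilted back so it stayed clear of the glass.
- I pushed it thin edge first until the bottle rolled up to the ledge, about 30 mm uphill of where it started. The push reached about 10.5 N and was held for about 0.8 s. I then let go and backed off, and the chock held.
- I pressed the pedal until the force climbed to 22.7 N with no further movement, then withdrew.

**Last checks:**
- **Pedal:** the three cameras put it at about (-77, -146, -40) mm in the deck frame; fully down should be (-76, -145, -42) mm.
- **Bottle:** its axis is at about deck x = 50 mm, unchanged after the chock was released and the stop dropped. The cameras differed by about 5 mm on this.
- **Chock:** it still sits flush and square under the bottle.
- **Bystanders:** the block, jar, beaker, wash bottle and dishes are within about 4 mm of where they started, which is within measuring error.
- **Not measured:** the force between chock and glass. I worked it out as roughly 7 N from the push, inside the 4 to 11 N range. Peak force was only read at the end of each step, so a brief jolt in between could have gone unseen.

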